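Feed one bisque tile into the painting corner

TASK

Using the wooden push stick, slide the bottom tile out of the magazine, draw the stick back so that the other three drop down, then nudge that tile with the stick until it sits flush against both edges of the steel corner stop. Finally stand the stick, handle up, on the table off the board. Do not touch the tiles with the gripper or arm (grease spoils the glaze), and leave everything else where it is.

Things in the scene. Friction and masses are not known exactly. Their poses are not given: they have to be found in the camera images.
- jig: Fixed plywood feed board on the table, 165 (x) x 240 (y) x 12 mm thick, carrying the aluminium tile magazine. Origin at table height under the board, z up; the board spans x -85..+80, y -110..+130 mm. The magazine is centred at x = -15, y = +45 mm (see stack_floor). The corner stop is on the board in front of the magazine's -y end.
- stack_floor (a point): Centre of the magazine's floor, on the board's face 12 mm above the table; axes as the board. Upright shaft 47 x 47 mm inside, walls 5 mm, 55 mm tall. Its +y and -y ends are open for the lowest 13 mm over the full 47 mm; above, two lips hold the upper tiles back. The bottom tile leaves towards -y, pushed from the +y opening by a blade up to 8 mm high.
- corner: Fixed steel L-shaped corner stop on the board, turned up to 3 degrees against it. Origin: inner corner point, on the board's face; z up. Fence 8 mm high, 12 wide: leg 1 runs 103 mm to -x, inner face at y = 0; leg 2 58 mm to +y, inner face at x = 0. Tile fully home: centre at x -22, y +22 mm. A tile pushed straight out meets leg 1 with 15 to 35 mm left to leg 2.
- tile1_center (a point): Centre of the BOTTOM tile of the stack at the start. Four equal white bisque tiles, 44 x 44 x 10 mm, about 40 g, lie loose on each other in the magazine (1.5 mm play all round); this one lies on the board. Axes along its edges, z up.
- stick_grip (a point): Grip point of the loose wooden push stick (about 120 g, standing on the table), on its upright handle's axis, 45 mm above its underside; z up. Flat blade 28 wide, 8 high, square nose 120 mm ahead (+x), tail 30 mm behind. Dark handle 24 (x) x 22 (y) mm, top 70 mm above the underside.
- tile2_center (a point): Centre of the second tile from the bottom at the start; same size.
- tile3_center (a point): Centre of the third tile from the bottom at the start; same size.
- tile4_center (a point): Centre of the top tile from the bottom at the start; same size.
- pot_board: Bystander, leave it alone: screw-lid pot standing on the feed board behind the magazine, 38 dia x 27 tall mm; origin at the centre of its underside.
- pot_near: Bystander, leave it alone: screw-lid pot on the table, 38 dia x 27 tall mm; origin at the centre of its underside.
- bottle: Bystander, leave it alone: squeeze bottle, 52 dia x 130 tall mm; origin at the centre of its underside.
- jar: Bystander, leave it alone: amber jar, 56 dia x 75 tall mm; origin at the centre of its underside.
- mug: Bystander, leave it alone: white mug, 84 dia x 95 tall mm; origin at the centre of its underside.
- egg: Bystander, leave it alone: white porcelain egg, 48 dia x 59 tall mm; origin at the centre of its underside.
- brush: Bystander, leave it alone: paint brush lying down, about 180 long mm; origin in its axis line, near its middle, on the underside.
Mind the look-alikes: they are no part of the job. Leave any turquoise or yellow look-alike of the part that bears tile4_center alone. What is shaped like the part that bears stick_grip but green or pink is not meant.

How it is judged:
On the way:
1. the bottom tile lies flat on the board, clear of the magazine, and the other three have dropped by one tile inside it (y of tile1_center in the frame of jig below -0.0075 m and z of tile1_center in the frame of jig between 0.014 and 0.02 m and z of tile2_center in the frame of jig between 0.014 and 0.02 m and y of tile2_center in the frame of jig between 0.041 and 0.049 m and z of tile3_center in the frame of jig between 0.024 and 0.03 m and y of tile3_center in the frame of jig between 0.041 and 0.049 m and z of tile4_center in the frame of jig between 0.034 and 0.04 m and y of tile4_center in the frame of jig between 0.041 and 0.049 m), for 0.2 s.
At the end, for the whole second after the job is handed in: The former bottom tile lies flat on the board within 2 mm of fully home in the corner stop, edges within 0.05 rad of the fence; the other three are stacked in the magazine, the lowest on the board; the stick stands released and upright on the table, off the board; all at rest (x of tile1_center in the frame of corner between -0.0242 and -0.0195 m and y of tile1_center in the frame of corner between 0.0195 and 0.0242 m and z of tile1_center in the frame of corner below 0.008 m and (angle between the x axis of tile1_center and the x axis of corner, either way round below 0.05 rad or angle between the x axis of tile1_center and the y axis of corner, either way round below 0.05 rad) and z of tile2_center in the frame of jig between 0.014 and 0.02 m and y of tile2_center in the frame of jig between 0.041 and 0.049 m and z of tile3_center in the frame of jig between 0.024 and 0.03 m and y of tile3_center in the frame of jig between 0.041 and 0.049 m and z of tile4_center in the frame of jig between 0.034 and 0.04 m and y of tile4_center in the frame of jig between 0.041 and 0.049 m and height (world z) of stick_grip between 0.041 and 0.049 m and angle between stick_grip's own z axis and vertical below 0.1 rad and linear speed of stick below 0.02 m/s and linear speed of tile1 below 0.01 m/s); the robot touches nothing.
It fails at once if the gripper or arm touches a tile (contact force between any of the fingers, the arm and tile1 above 0.3 N or contact force between any of the fingers, the arm and tile2 above 0.3 N or contact force between any of the fingers, the arm and tile3 above 0.3 N or contact force between any of the fingers, the arm and tile4 above 0.3 N).
It fails at once if a bystander is moved more than 20 mm (distance of any of pot_board, pot_near, bottle, jar, mug, egg, brush from where it was at the start of the episode above 0.02 m).
It also fails if it takes over 58 s, if anything falls off the work surface, if the arm or the gripper's body presses on something with over 40 N, if the wrist force passes 120 N, or if a joint passes its speed limit or range.

ROBOT

A 7-joint arm with a two-finger parallel gripper is mounted at the origin on the work surface. World frame = base frame: x ahead of the robot, y to its left, z up, the work surface at z = 0. Lengths are in m, angles in rad, forces in N, time in s.
With the tool pointing down it reaches from about 0.4 to 0.875 m from the base axis. Payload 6.5 kg.
Tool frame: the origin (TCP) lies midway between the tips of the shut fingers; the grasp point (between the pads) lies 19 mm behind it; x points along the fingers, y is the direction in which the jaws open and shut, and the axes are right-handed (so a half turn about x gives the same grasp; the last joint's range is limited). The gripper opens to 88 mm and grips with 3 to 60 N. Pads are 18 mm wide; open, the fingers measure 123 mm over their backs; the gripper's body (75 mm by 187 mm) begins 45 mm behind the grasp point.
Start: joints at [-1.401, 0.536, -0.004, 1.538, 0.003, 1.067, -0.071], TCP at [0.152, 0.632, 0.239] pointing down, gripper open.
Joint ranges: [-2.7, 2.7], [-0.37, 2.16], [-1.27, 1.26], [0.24, 2.4], [-1.31, 4.45], [0.19, 1.91], [-2.76, 2.76]. Speed limits (rad/s): [2.39, 2.39, 3.14, 3.14, 3.14, 3.14, 3.14].

INTERFACE

Orientations are given as a unit quaternion [x, y, z, w].
In Python, from workcell import robot gives the robot as it stands.
- The arm moves only by the tool servo_tool, never from a script. Its argument "deltas" is a list of rows, each a list of 3 entries, a list of its own where there are three numbers: the opening, from -1 (shut) to 1 (fully open), then the shift along the tool's x, y, z in cm, then the turn, a rotation vector about the tool's x, y, z in rad. In form: [[claw, [x, y, z], [wx, wy, wz]], ...]. A call has 1 to 20 rows; each row shifts and turns the commanded pose from where the row before left it, along the tool's axes as they then stand; what a row does not reach is not made up. A row lasts 1/12 s, in which the tool goes at most 41.7 mm and 7.16 degrees, less where a joint would pass 70% of its speed; a pose out of reach is approached as far as the arm can. A call is refused whole if a number of a shift passes 4.17 or a number of a turn 0.125, either way. A call with a gripper value outside its range is refused whole. The fingers move at their own pace and stop on an object; "squeeze" is the grip in N (left out, the last holds). Time passes only in rows, so rows that do not move let the fingers close. It gives the time, the measured TCP pose, the force and the opening at its end, in the units of the state.
- robot.get_state(): the state, without advancing time (a new reading comes with each control period).
- robot.read_camera(name): name is "scene" or "top"; returns a dict with "color" (384x512x3 uint8, red, green, blue), "intrinsics" (3x3 intrinsics, pixels), "D" ([k1, k2, p1, p2, k3] as OpenCV has them; the pictures are not rectified), "R" (3x3) and "t" (3): a world point X has camera coordinates R X + t. Camera axes: x right, y down, z forward; pixel columns grow to the right and rows downward; lengths in m; the calibration is good to about 2 mm. A picture is of the moment at which its call begins. There is no depth.
- robot.finish_job(): hands the job in, once; it reports no verdict.
The state is a dict: "time_s": time; "joint_pos": joint angles; "dq": joint speeds; "tau": joint torques, N m; "position": TCP position; "eef_rot": TCP orientation; "wrist_force": force on the tool from outside, world axes, zero at the start; "ft_torque": the same for the moment, N m; "opening": finger opening in m.
Only numpy, scipy, OpenCV 4.12 (cv2) and the standard library are available. Lean on these libraries where they do the work, as an engineer would, in place of code of your own. Each camera call takes 0.05 s, during which the arm holds its last target.

## Working session

There is one attempt and no reset: what is moved stays moved. The work goes in short steps, Python scripts to look and compute and a tool call to move; the robot and the scene stay as the last step left them, time stands still between calls to the robot, and variables do not carry over. Pictures are saved under pics/ and viewed, and the job is handed in when it is done.

Besides the shell and the picture viewer there is one more tool, called after ">>>" as name(argument=value, ...) on one line, values as JSON. servo_tool: Moves the arm, as the interface text tells. Its arguments: {"type":"object","properties":{"deltas":{"type":"array","items":{"type":"array"}},"squeeze":{"type":"number"}},"required":["deltas"]}

```bash
mkdir -p pics; ls
cat > h.py <<'E'
import numpy as np, cv2
from workcell import robot
def cam(n):
    c=robot.read_camera(n); c['K']=np.array(c['intrinsics'],float); c['D']=np.array(c['D'],float); c['R']=np.array(c['R']); c['t']=np.array(c['t']); c['color']=np.array(c['color']); return c
def ray(c,uv):
    uv=np.array(uv,float).reshape(-1,1,2)
    n=cv2.undistortPoints(uv,c['K'],c['D']).reshape(-1,2)
    d=np.c_[n,np.ones(len(n))]@c['R']
    return -c['R'].T@c['t'], d
def onz(c,uv,z):
    o,d=ray(c,uv); s=(z-o[2])/d[:,2]; return o+d*s[:,None]
def proj(c,X):
    rv,_=cv2.Rodrigues(c['R']); return cv2.projectPoints(np.array(X,float).reshape(-1,1,3),rv,c['t'],c['K'],c['D'])[0].reshape(-1,2)
def save(c,name,roi=None,s=1):
    im=c['color'][...,::-1]
    if roi: x0,y0,x1,y1=roi; im=im[y0:y1,x0:x1]
    im=cv2.resize(im,None,fx=s,fy=s,interpolation=cv2.INTER_CUBIC); cv2.imwrite('pics/'+name+'.png',im)
E
python3 - <<'E'
from h import *
print(robot.get_state())
for n in ['scene','top']:
    c=cam(n); save(c,n+'0',s=1.5); print(n,c['K'],c['D'],c['R'],c['t'],-c['R'].T@c['t'])
    np.save(n+'0.npy',c,allow_pickle=True)
E
```

```text
pics
{'time_s': 0.0, 'joint_pos': array([-1.4011841 ,  0.53718846, -0.004451  ,  1.53885902,  0.00262016,
        1.06727275, -0.07118465]), 'dq': array([-1.99147513e-04,  1.57880120e-03,  1.26649509e-05, -1.49931362e-04,
       -1.10056422e-03,  1.08257111e-03,  6.62990427e-04]), 'tau': array([ 1.97897566e-05, -5.70994484e+01,  9.91207436e-01, -2.51591742e+01,
       -5.61706431e-02,  1.80958951e-02,  1.66191217e-04]), 'position': array([0.15173405, 0.63141815, 0.23783001]), 'eef_rot': array([ 0.08253302,  0.7022247 , -0.08374968,  0.70217858]), 'wrist_force': array([-0.64646534,  0.83837085, -0.83673942]), 'ft_torque': array([-0.00924986, -0.0050034 ,  0.00144352]), 'opening': 0.08814154800891422}
scene [[354.18318592   0.         257.06327583]
 [  0.         354.18318592 195.3942284 ]
 [  0.           0.           1.        ]] [-0.07161726  0.          0.          0.          0.        ] [[-0.72044936  0.6935044   0.00209088]
 [ 0.39084283  0.40851523 -0.82483767]
 [-0.57288271 -0.59343657 -0.56536576]] [ 0.40073117 -0.1679982   1.27881383] [1.08697774 0.54961589 0.58358842]
top [[419.44266299   0.         255.86172563]
 [  0.         419.44266299 193.42133681]
 [  0.           0.           1.        ]] [-0.11891859  0.          0.          0.          0.        ] [[ 4.10256059e-03 -9.99843818e-01 -1.71903517e-02]
 [-9.81750730e-01 -7.58707616e-04 -1.90170789e-01]
 [ 1.90128045e-01  1.76568275e-02 -9.81600511e-01]] [0.00809938 0.52866453 1.42426013] [ 0.24819177 -0.0166487   1.49873026]
```

View pics/scene0.png

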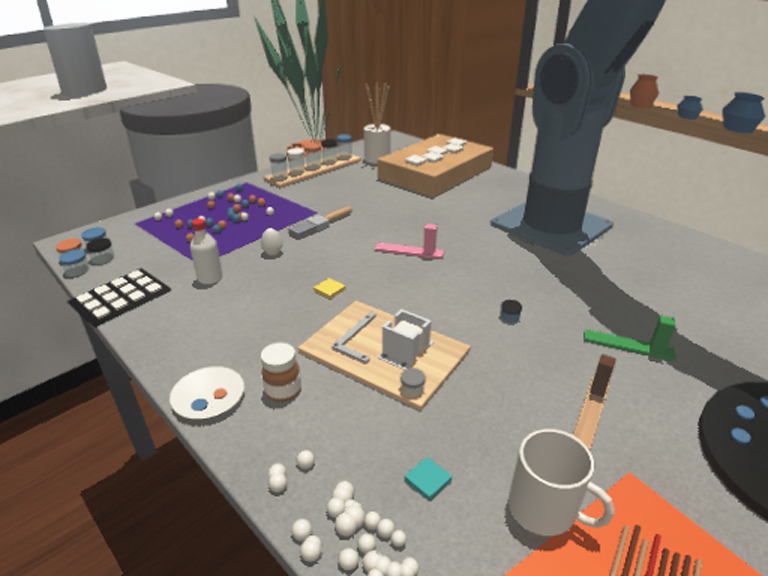

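View pics/top0.png

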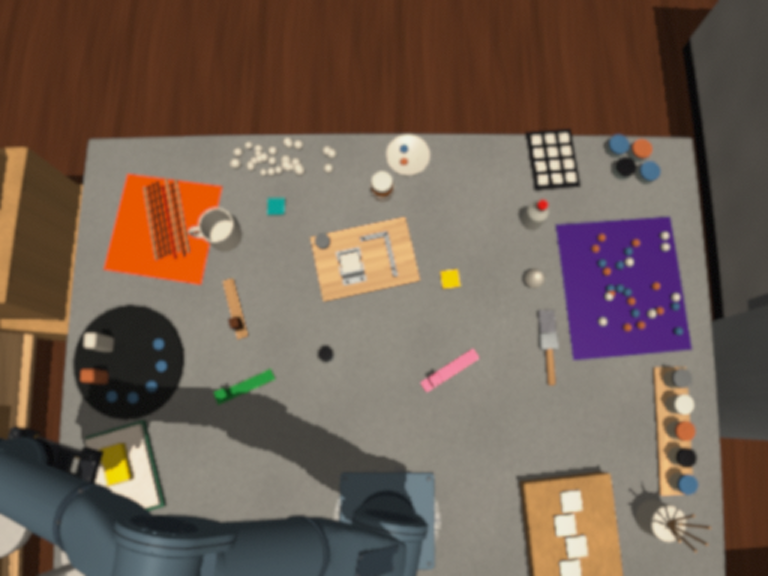

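The scene picture shows the board around (385,350), with the magazine at (405,335), the L-stop at (350,340) and pot_board at (412,382). The natural stick is at (595,400), handle at (603,375), next to the mug. In the top picture the board is at (365,258) and the stick at (234,305). I'll zoom in on these.

Run:
```python
from h import *
c=np.load('scene0.npy',allow_pickle=True).item(); save(c,'s_board',(190,195,330,280),5.5); save(c,'s_stick',(330,220,440,310),6)
c=np.load('top0.npy',allow_pickle=True).item(); save(c,'t_board',(200,140,290,205),8); save(c,'t_stick',(130,170,200,240),8)
```

```text
(no output)
```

View pics/s_board.png

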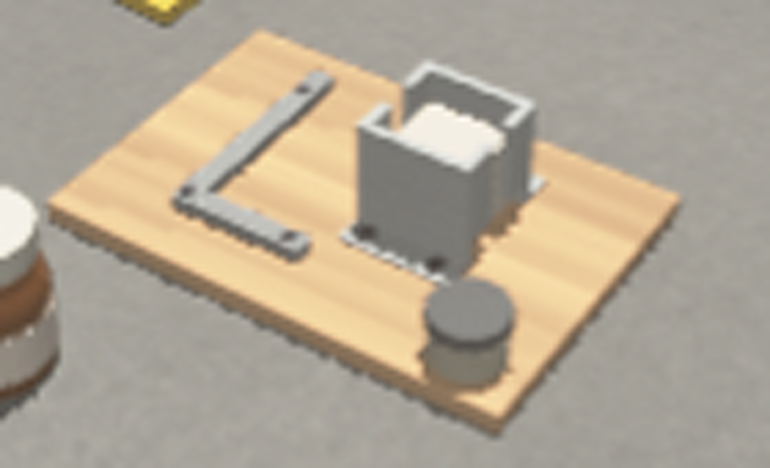

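View pics/s_stick.png

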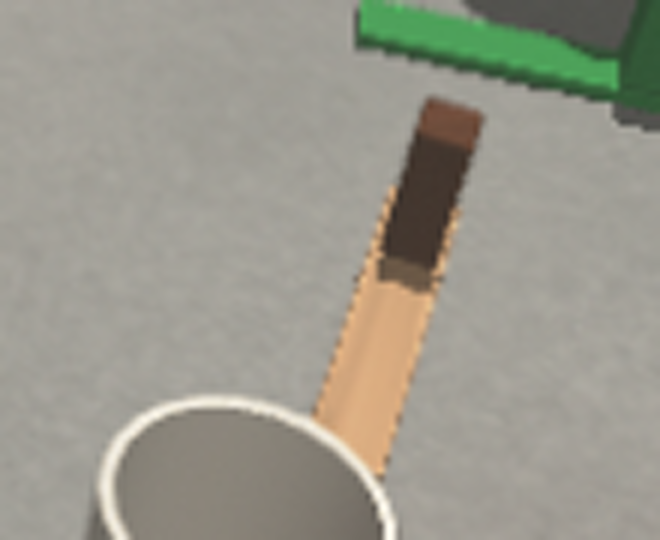

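View pics/t_board.png

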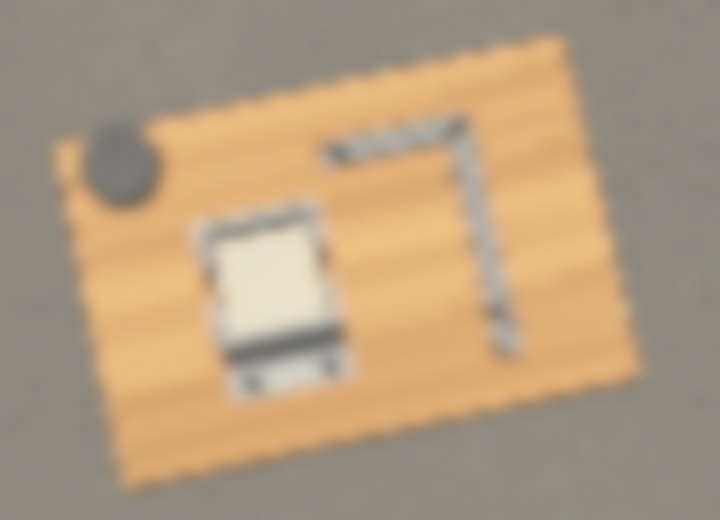

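View pics/t_stick.png

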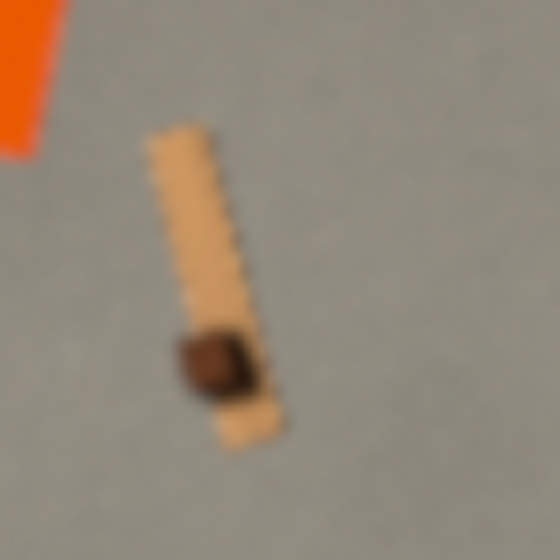

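Run:
```python
from h import *
T=np.load('top0.npy',allow_pickle=True).item();S=np.load('scene0.npy',allow_pickle=True).item()
def P(c,roi,s,pts,z):
    p=(np.array(pts,float)+.5)/s-.5+np.array(roi[:2]); return onz(c,p,z)
hsv=cv2.cvtColor(T['color'],cv2.COLOR_RGB2HSV)
m=cv2.inRange(hsv,(8,70,110),(25,200,255))
def rect(mask,roi,z,c):
    mm=np.zeros_like(mask); x0,y0,x1,y1=roi; mm[y0:y1,x0:x1]=mask[y0:y1,x0:x1]
    cs,_=cv2.findContours(mm,cv2.RETR_EXTERNAL,cv2.CHAIN_APPROX_NONE); k=max(cs,key=cv2.contourArea)
    w=onz(c,k.reshape(-1,2),z)[:,:2]; r=cv2.minAreaRect((w*1000).astype(np.float32)); return r
print('board top rect',rect(m,(200,140,290,205),.012,T))
print('stick top rect',rect(m|cv2.inRange(hsv,(0,60,20),(25,255,110)),(140,180,172,230),.008,T))
b=P(T,(200,140),8,[(568,37),(55,143),(123,490),(642,375)],.012); print('T corners\n',b.round(4)); 
b2=P(S,(190,195),5.5,[(50,200),(263,30),(681,200),(500,418)],.012); print('S corners\n',b2.round(4))
for q in (b,b2): print([round(float(np.linalg.norm(q[i]-q[i-1])),4) for i in range(4)])
# corner inner point etc z=.020
print('T corner legs inner', P(T,(200,140),8,[(452,142),(345,163),(492,355)],.020).round(4))
print('S corner inner',P(S,(190,195),5.5,[(208,190),(309,237),(331,83)],.020).round(4))
# stick handle top z .070
print('T handle top',P(T,(130,170),8,[(182,343),(220,331),(237,366),(198,390)],.07).round(4))
print('S handle top',P(S,(330,220),6,[(432,97),(484,117),(470,152),(419,133)],.07).round(4))
print('T blade',P(T,(130,170),8,[(148,140),(208,124),(287,428),(228,446)],.008).round(4))
```

```text
board top rect ((615.99169921875, 58.661529541015625), (169.75657653808594, 243.73838806152344), 12.537395477294922)
stick top rect ((491.94573974609375, 375.9354248046875), (153.22097778320312, 39.440914154052734), 17.090864181518555)
T corners
 [[ 0.7217 -0.0435  0.012 ]
 [ 0.6712  0.193   0.012 ]
 [ 0.5089  0.1577  0.012 ]
 [ 0.562  -0.0765  0.012 ]]
S corners
 [[ 0.7218 -0.038   0.012 ]
 [ 0.5635 -0.0718  0.012 ]
 [ 0.515   0.16    0.012 ]
 [ 0.6724  0.1945  0.012 ]]
[0.1631, 0.2419, 0.1662, 0.2402]
[0.2377, 0.1618, 0.2369, 0.1611]
T corner legs inner [[ 0.6691  0.0098  0.02  ]
 [ 0.6592  0.0586  0.02  ]
 [ 0.5695 -0.0087  0.02  ]]
S corner inner [[ 0.6712  0.0137  0.02  ]
 [ 0.6599  0.0686  0.02  ]
 [ 0.5765 -0.007   0.02  ]]
T handle top [[0.4572 0.3693 0.07  ]
 [0.4626 0.3527 0.07  ]
 [0.4472 0.3445 0.07  ]
 [0.4367 0.3612 0.07  ]]
S handle top [[0.4442 0.3476 0.07  ]
 [0.4407 0.3667 0.07  ]
 [0.4623 0.372  0.07  ]
 [0.4663 0.3539 0.07  ]]
T blade [[0.5604 0.4068 0.008 ]
 [0.5679 0.379  0.008 ]
 [0.4278 0.336  0.008 ]
 [0.4194 0.3626 0.008 ]]
```

Run:
```python
from h import *
from scipy.spatial.transform import Rotation as Ro
s=robot.get_state(); R=Ro.from_quat(s['eef_rot']).as_matrix(); print(R.round(3))
print('yaw of tool y deg',np.degrees(np.arctan2(R[1,1],R[0,1])))
T=np.load('top0.npy',allow_pickle=True).item();S=np.load('scene0.npy',allow_pickle=True).item()
def P(c,roi,s,pts,z):
    p=(np.array(pts,float)+.5)/s-.5+np.array(roi[:2]); return onz(c,p,z).round(3)
o=np.array([.6216,.0502]); a=np.radians(12.2)
def jig(p): d=np.array(p)[:,:2]-o; c,s_=np.cos(a),np.sin(a); return (np.c_[d[:,0]*c+d[:,1]*s_,-d[:,0]*s_+d[:,1]*c]*1000).round(1)
q=P(T,(200,140),8,[(120,162)],.039);print('pot_board T',q,jig(q))
q=P(S,(190,195),5.5,[(469,312)],.039);print('pot_board S',q,jig(q))
for n,uv,z in [('pot_near',(326,353),.027),('mug',(218,226),.095),('jar',(382,181),.075)]: print(n,P(T,(0,0),1.5,[uv],z))
for n,uv,z in [('pot_near',(511,306),.027),('mug',(555,465),.095),('jar',(279,353),.075)]: print(n,P(S,(0,0),1.5,[uv],z))
# magazine top outline z=.067
q=P(T,(200,140),8,[(196,222),(318,203),(345,345),(222,360)],.067);print('mag T',jig(q))
q=P(S,(190,195),5.5,[(359,121),(430,62),(536,102),(473,168)],.067);print('mag S',jig(q))
for k in ([(452,142),(345,163),(492,355)],):print('corner T jig',jig(P(T,(200,140),8,k,.02)))
for k in ([(208,190),(309,237),(331,83)],):print('corner S jig',jig(P(S,(190,195),5.5,k,.02)))
```

```text
[[-0.     0.234  0.972]
 [-0.002  0.972 -0.234]
 [-1.    -0.002  0.   ]]
yaw of tool y deg 76.49117387245289
pot_board T [[0.655 0.159 0.039]] [[55.6 99.3]]
pot_board S [[0.659 0.163 0.039]] [[ 60.4 102.3]]
pot_near [[0.383 0.145 0.027]]
mug [[0.674 0.4   0.095]]
jar [[0.791 0.015 0.075]]
pot_near [[0.388 0.15  0.027]]
mug [[0.691 0.412 0.095]]
jar [[0.791 0.019 0.075]]
mag T [[ 12.6  70.7]
 [ 10.   16. ]
 [-55.3  16.9]
 [-50.7  71.1]]
mag S [[ 11.   15.8]
 [-42.7  18.2]
 [-43.2  72.6]
 [ 11.1  73.1]]
corner T jig [[ 37.8 -49.3]
 [ 38.4   0.7]
 [-63.9 -46.7]]
corner S jig [[ 40.6 -45.8]
 [ 41.5  10.3]
 [-56.7 -46.3]]
```

Add to h.py:
```python
from scipy.spatial.transform import Rotation as Ro
def yaw(R): return np.degrees(np.arctan2(R[1,1],R[0,1]))
def togo(xyz,yw=None):
    s=robot.get_state(); R=Ro.from_quat(s['eef_rot']).as_matrix()
    d=R.T@(np.array(xyz)-s['position'])*100
    print('t',round(s['time_s'],2),'pos',s['position'].round(4),'yaw',round(yaw(R),2),'tilt xy',R[:2,0].round(4),'F',s['wrist_force'].round(1),'open',round(s['opening'],4),'q7',s['joint_pos'][6].round(2))
    print('shift cm (now axes)',d.round(2), 'norm',np.linalg.norm(d).round(2))
    if yw is not None:
        tgt=np.column_stack([[0,0,-1],[np.cos(np.radians(yw)),np.sin(np.radians(yw)),0],[np.sin(np.radians(yw)),-np.cos(np.radians(yw)),0]])
        print('rotvec',Ro.from_matrix(R.T@tgt).as_rotvec().round(3),'shift after turn',(tgt.T@(np.array(xyz)-s['position'])*100).round(2))
JO=np.array([.6216,.0502]); JA=np.radians(12.2)
def j2w(x,y): c,s=np.cos(JA),np.sin(JA); return JO+np.array([c*x-s*y,s*x+c*y])/1000
def w2j(p): d=np.array(p)[:2]-JO; c,s=np.cos(JA),np.sin(JA); return np.array([d[0]*c+d[1]*s,-d[0]*s+d[1]*c])*1000
```

```text
(no output)
```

>>> servo_tool(deltas=[[1,[1.07,-1.63,2.96],[0,0,0]],[1,[1.07,-1.63,2.96],[0,0,0]],[1,[1.07,-1.63,2.96],[0,0,0]],[1,[1.07,-1.63,2.96],[0,0,0]],[1,[1.07,-1.63,2.96],[0,0,0]],[1,[1.07,-1.63,2.96],[0,0,0]],[1,[1.07,-1.63,2.96],[0,0,0]],[1,[1.07,-1.63,2.96],[0,0,0]],[1,[1.07,-1.63,2.96],[0,0,0]],[1,[1.07,-1.63,2.96],[0,0,0]],[1,[1.07,-1.63,2.96],[0,0,0]],[1,[1.07,-1.63,2.96],[0,0,0]],[1,[0,0,0],[0,0,0]]])

```text
time_s: 1.18
position: [0.4566, 0.3508, 0.1083]
eef_rot: [0.084, 0.701, -0.089, 0.702]
wrist_force: [0.1, -1.4, -0.6]
opening: 0.088
```

>>> servo_tool(deltas=[[1,[0,0,0],[0.12,0,0]],[1,[0,0,0],[0.12,0,0]],[1,[0,0,0],[0.12,0,0]],[1,[0,0,0],[0.12,0,0]],[1,[0,0,0],[0.12,0,0]],[1,[0,0,0],[0.12,0,0]],[1,[0,0,0],[0.12,0,0]],[1,[0,0,0],[0.12,0,0]],[1,[0,0,0],[0.075,0,0]],[1,[0,0,0],[0,0,0]]])

```text
time_s: 2.02
position: [0.4511, 0.359, 0.11]
eef_rot: [0.42, 0.569, -0.421, 0.569]
wrist_force: [-0.3, -0.5, -0.1]
opening: 0.0878
```

Run:
```python
from h import *
togo([.452,.3585,.11],17.2)
c=cam('top'); save(c,'t1',(110,130,210,230),6);np.save('top1.npy',c,allow_pickle=True)
c=cam('scene'); save(c,'s1',(310,150,450,310),4.5);np.save('scene1.npy',c,allow_pickle=True)
```

```text
t 2.02 pos [0.4511 0.359  0.11  ] yaw 17.07 tilt xy [-0.0003 -0.0006] F [-0.3 -0.5 -0.1] open 0.0878 q7 -0.23
shift cm (now axes) [0.   0.07 0.08] norm 0.11
rotvec [-0.002  0.001  0.   ] shift after turn [0.   0.07 0.08]
```

View pics/s1.png

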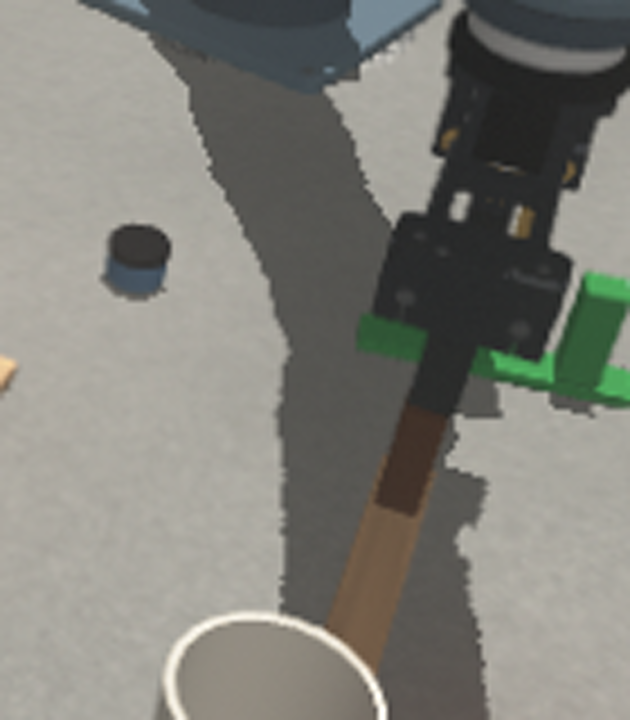

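View pics/t1.png

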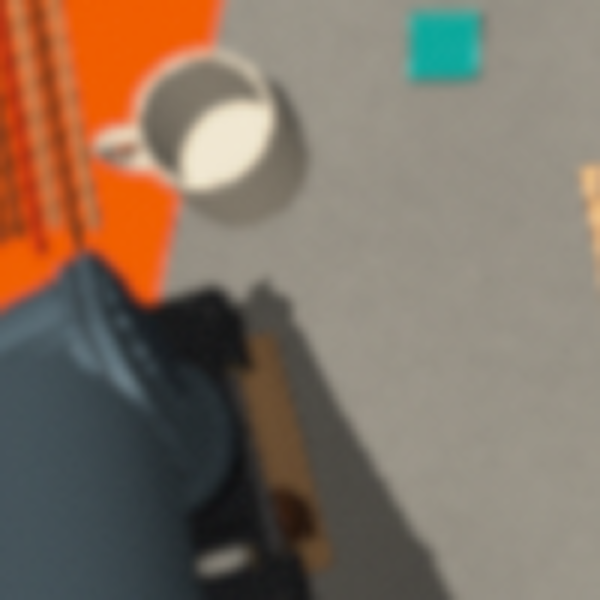

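The fingers straddle the handle along the stick's axis. In the scene crop, fingertip (430,410) is above handle (412,460). Next I go down and close.

>>> servo_tool(deltas=[[1,[0,0.07,0.08],[0,0,0]],[1,[1.6,0,0],[0,0,0]],[1,[1.6,0,0],[0,0,0]],[1,[1.6,0,0],[0,0,0]],[1,[1.6,0,0],[0,0,0]],[1,[1.0,0,0],[0,0,0]],[1,[0.5,0,0],[0,0,0]],[1,[0,0,0],[0,0,0]],[-1,[0,0,0],[0,0,0]],[-1,[0,0,0],[0,0,0]],[-1,[0,0,0],[0,0,0]],[-1,[0,0,0],[0,0,0]],[-1,[0,0,0],[0,0,0]],[-1,[0,0,0],[0,0,0]],[-1,[0,0,0],[0,0,0]],[-1,[0,0,0],[0,0,0]]], squeeze=35)

```text
time_s: 3.45
position: [0.4524, 0.3583, 0.0314]
eef_rot: [0.42, 0.569, -0.42, 0.569]
wrist_force: [-0.2, -0.1, 0.1]
opening: 0.0374
```

Run:
```python
from h import *
togo([.452,.3585,.031],17.2)
c=cam('scene'); save(c,'s2',(310,150,450,310),4.5)
```

```text
t 3.45 pos [0.4524 0.3583 0.0314] yaw 17.2 tilt xy [0.0001 0.    ] F [-0.2 -0.1  0.1] open 0.0374 q7 -0.19
shift cm (now axes) [ 0.04 -0.04 -0.03] norm 0.06
rotvec [-0. -0. -0.] shift after turn [ 0.04 -0.04 -0.03]
```

View pics/s2.png

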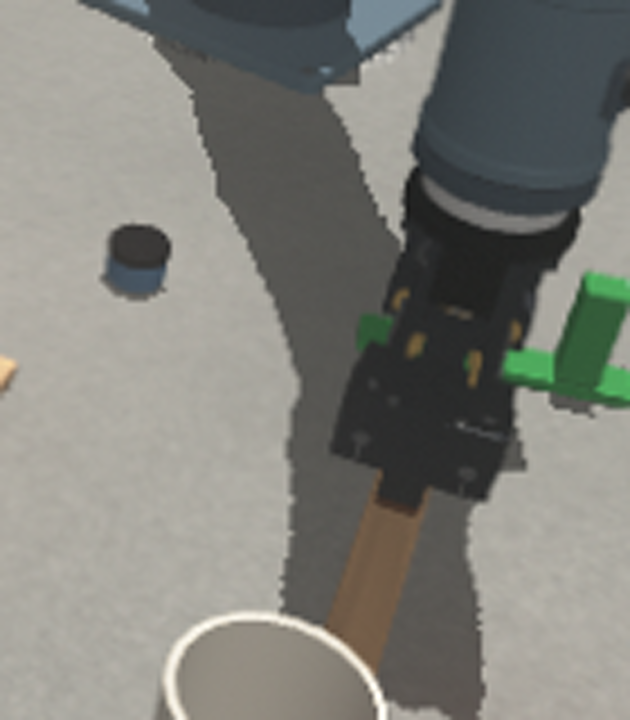

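The front finger sits centred on the blade at crop (400,495). The jaws are still closing, so I finish that and then lift.

>>> servo_tool(deltas=[[-1,[0,0,0],[0,0,0]],[-1,[0,0,0],[0,0,0]],[-1,[0,0,0],[0,0,0]],[-1,[0,0,0],[0,0,0]],[-1,[0,0,0],[0,0,0]],[-1,[0,0,0],[0,0,0]]], squeeze=35)

```text
time_s: 4.0
position: [0.4523, 0.3582, 0.0313]
eef_rot: [0.42, 0.569, -0.42, 0.569]
wrist_force: [-0.8, 0.3, -0.5]
opening: 0.0236
```

Run:
```python
from h import *
togo([.452,.3585,.12],17.2)
```

```text
t 4.0 pos [0.4523 0.3582 0.0313] yaw 17.19 tilt xy [-0.0002 -0.0001] F [-0.8  0.3 -0.5] open 0.0236 q7 -0.19
shift cm (now axes) [-8.87 -0.02 -0.03] norm 8.87
rotvec [-0.  0.  0.] shift after turn [-8.87 -0.02 -0.03]
```

>>> servo_tool(deltas=[[-1,[-1,0,0],[0,0,0]],[-1,[-2.3,0,0],[0,0,0]],[-1,[-2.3,0,0],[0,0,0]],[-1,[-2.3,0,0],[0,0,0]],[-1,[-1.0,0,0],[0,0,0]],[-1,[0,0,0],[0.06,0,0]],[-1,[0,0,0],[0.118,0,0]],[-1,[0,0,0],[0.118,0,0]],[-1,[0,0,0],[0.118,0,0]],[-1,[0,0,0],[0.118,0,0]],[-1,[0,0,0],[0.118,0,0]],[-1,[0,0,0],[0.118,0,0]],[-1,[0,0,0],[0.118,0,0]],[-1,[0,0,0],[0.118,0,0]],[-1,[0,0,0],[0.118,0,0]],[-1,[0,0,0],[0.118,0,0]],[-1,[0,0,0],[0.118,0,0]],[-1,[0,0,0],[0.118,0,0]],[-1,[0,0,0],[0.118,0,0]],[-1,[0,0,0],[0.064,0,0]]])

```text
time_s: 5.67
position: [0.4522, 0.3584, 0.1202]
eef_rot: [-0.703, -0.073, 0.703, -0.073]
wrist_force: [0.2, 0.1, -0.4]
opening: 0.0239
```

Run:
```python
from h import *
w=j2w(-15,205); print(w)
togo([*w,.13],-77.8)
c=cam('scene'); save(c,'s3',(200,130,456,310),3)
```

```text
[0.56361718 0.24740039]
t 5.67 pos [0.4522 0.3584 0.1202] yaw -78.13 tilt xy [-0.0002 -0.0002] F [ 0.2  0.1 -0.4] open 0.0239 q7 -1.59
shift cm (now axes) [-0.98 13.15 -8.62] norm 15.76
rotvec [-0.006  0.    -0.   ] shift after turn [-0.98 13.2  -8.55]
```

View pics/s3.png

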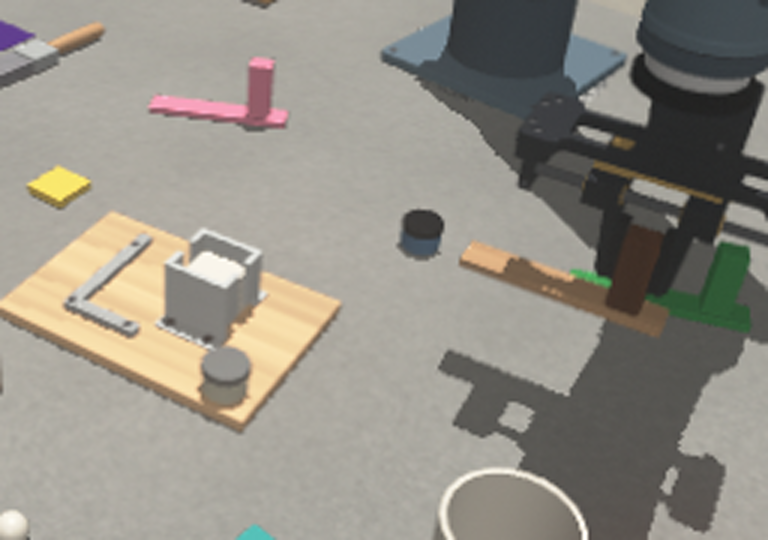

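The stick is held level with its nose pointing toward the magazine (crop nose (470,255)). Moving to staging behind the magazine.

>>> servo_tool(deltas=[[-1,[0,1.2,-0.8],[-0.006,0,0]],[-1,[0,2.4,-1.56],[0,0,0]],[-1,[0,2.4,-1.56],[0,0,0]],[-1,[0,2.4,-1.56],[0,0,0]],[-1,[0,2.4,-1.56],[0,0,0]],[-1,[0,2.4,-1.52],[0,0,0]],[-1,[2,0,0],[0,0,0]],[-1,[2,0,0],[0,0,0]],[-1,[1.6,0,0],[0,0,0]],[-1,[0,0,0],[0,0,0]],[-1,[0,0,0],[0,0,0]]])

```text
time_s: 6.63
position: [0.5641, 0.2477, 0.0639]
eef_rot: [-0.702, -0.077, 0.703, -0.078]
wrist_force: [0.5, 0.2, -0.6]
opening: 0.0238
```

Run:
```python
from h import *
w=j2w(-15,205)
togo([*w,.0641],-77.8)
c=cam('scene'); save(c,'s4',(190,150,390,290),4);np.save('scene4.npy',c,allow_pickle=True)
c=cam('top'); save(c,'t4',(160,120,300,220),5);np.save('top4.npy',c,allow_pickle=True)
```

```text
t 6.63 pos [0.5641 0.2477 0.0639] yaw -77.4 tilt xy [-0.0014 -0.0007] F [ 0.5  0.2 -0.6] open 0.0238 q7 -1.3
shift cm (now axes) [-0.02  0.02  0.05] norm 0.06
rotvec [ 0.007  0.002 -0.   ] shift after turn [-0.02  0.02  0.05]
```

View pics/s4.png

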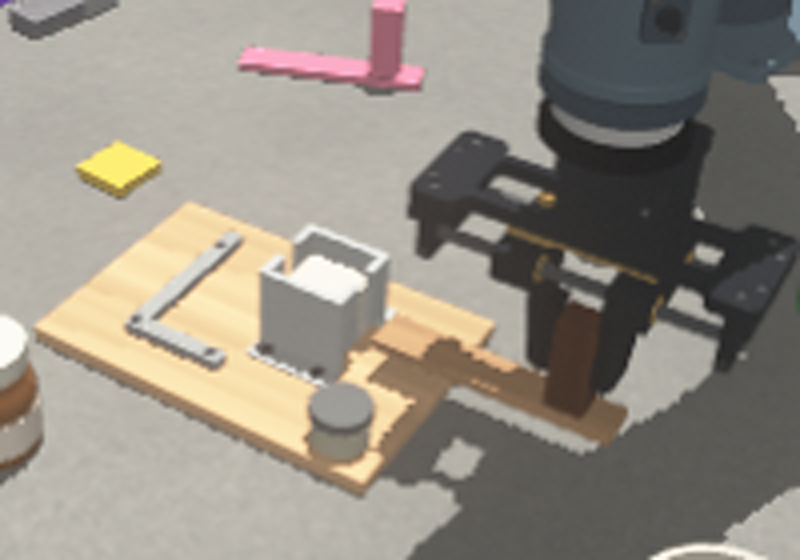

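View pics/t4.png

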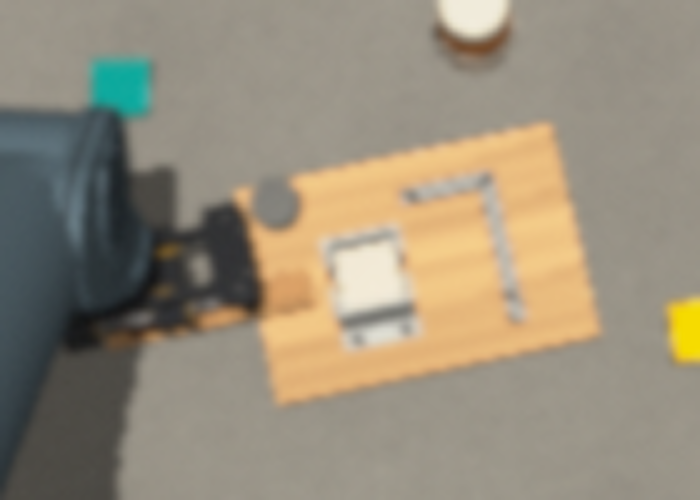

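Run:
```python
from h import *
c=np.load('top4.npy',allow_pickle=True).item(); save(c,'t4z',(205,160,250,195),16)
c=np.load('scene4.npy',allow_pickle=True).item(); save(c,'s4z',(245,200,330,260),9)
```

```text
(no output)
```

View pics/t4z.png

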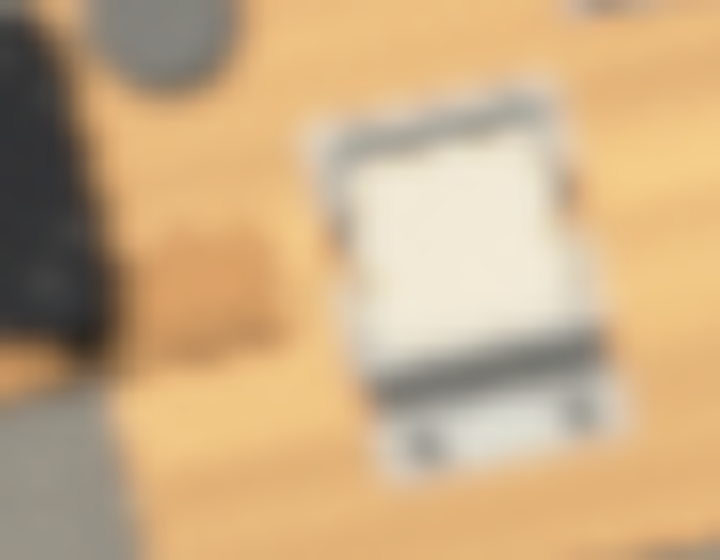

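View pics/s4z.png

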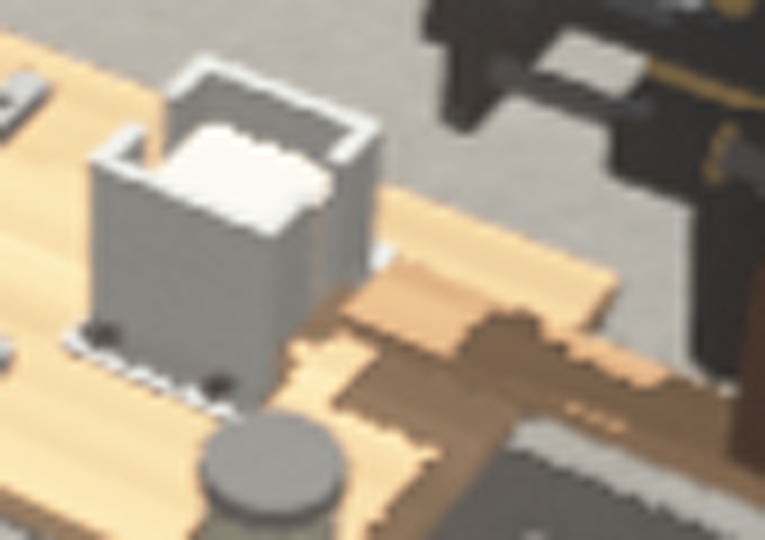

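Run:
```python
from h import *
T=np.load('top4.npy',allow_pickle=True).item();S=np.load('scene4.npy',allow_pickle=True).item()
def P(c,roi,s,pts,z):
    p=(np.array(pts,float)+.5)/s-.5+np.array(roi[:2]); return np.array([w2j(q) for q in onz(c,p,z)]).round(1)
print('nose T',P(T,(205,160),16,[(272,222),(290,342)],.0406).tolist())
print('nose S',P(S,(245,200),9,[(400,262),(343,309)],.0406).tolist())
print('tile4 T',P(T,(205,160),16,[(340,165),(550,122),(590,335),(368,372)],.052).tolist())
print('magbase flange T',P(T,(205,160),16,[(388,480),(632,425)],.0135).tolist())
print('magtop T',P(T,(205,160),16,[(305,130),(550,78)],.067).tolist())
print('magtop S',P(S,(245,200),9,[(90,155),(208,52),(383,125),(275,235)],.067).tolist())
print('grip jig',w2j(robot.get_state()['position']))
```

```text
nose T [[-0.1, 84.7], [-28.0, 86.0]]
nose S [[-23.9, 90.5], [1.0, 87.7]]
tile4 T [[6.5, 66.8], [6.2, 19.1], [-43.3, 20.1], [-41.1, 69.8]]
magbase flange T [[-57.6, 71.8], [-56.8, 15.2]]
magtop T [[12.0, 72.3], [12.1, 17.0]]
magtop S [[12.0, 15.5], [-44.4, 16.5], [-42.6, 73.0], [13.0, 73.3]]
grip jig [-13.24747509 205.34319725]
```

Relative to the magazine, the nose sits about 3 mm too far to jig +x. I correct that (tool +z 0.3 cm) and lower to 0.8 mm above the board.

>>> servo_tool(deltas=[[-1,[0,0,0.3],[0.007,0,0]],[-1,[0.7,0,0],[0,0,0]],[-1,[0.7,0,0],[0,0,0]],[-1,[0.4,0,0],[0,0,0]],[-1,[0.17,0,0],[0,0,0]],[-1,[0,0,0],[0,0,0]],[-1,[0,0,0],[0,0,0]]])

```text
time_s: 7.32
position: [0.5617, 0.2472, 0.0445]
eef_rot: [-0.703, -0.075, 0.703, -0.075]
wrist_force: [-0.3, 0.4, -0.4]
opening: 0.0236
```

Run:
```python
from h import *
w=j2w(-15,205)
togo([*w,.0441],-77.8)
c=cam('scene'); save(c,'s5',(245,200,330,260),9);np.save('scene5.npy',c,allow_pickle=True)
c=cam('top'); save(c,'t5',(205,160,250,195),16);np.save('top5.npy',c,allow_pickle=True)
```

```text
t 7.32 pos [0.5617 0.2472 0.0445] yaw -77.87 tilt xy [-0.0001 -0.0003] F [-0.3  0.4 -0.4] open 0.0236 q7 -1.29
shift cm (now axes) [ 0.04  0.02 -0.19] norm 0.2
rotvec [-0.001  0.    -0.   ] shift after turn [ 0.04  0.02 -0.19]
```

View pics/s5.png

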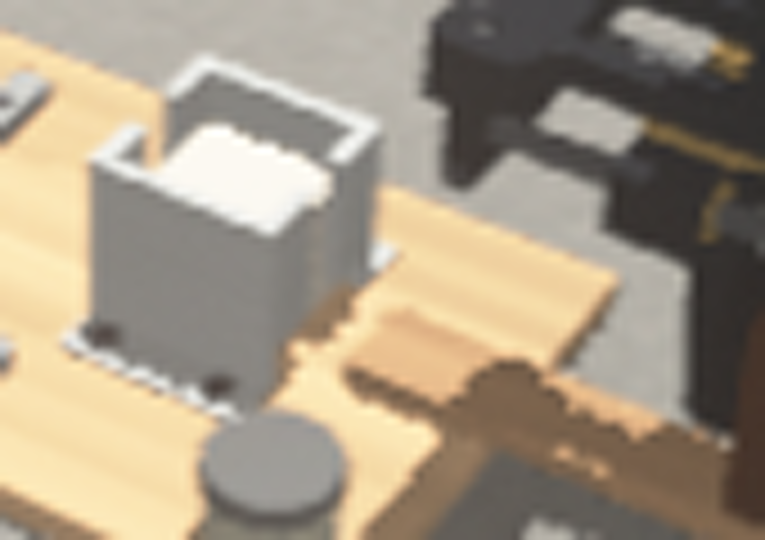

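View pics/t5.png

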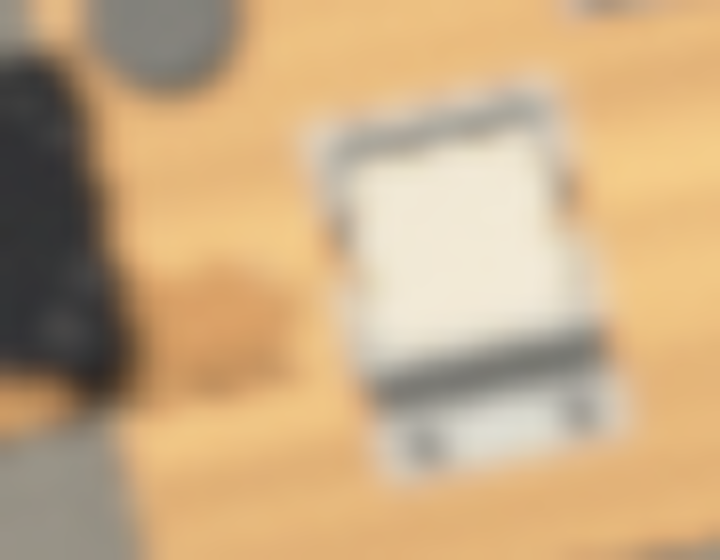

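Run:
```python
from h import *
T=np.load('top5.npy',allow_pickle=True).item();S=np.load('scene5.npy',allow_pickle=True).item()
def P(c,roi,s,pts,z):
    p=(np.array(pts,float)+.5)/s-.5+np.array(roi[:2]); return np.array([w2j(q) for q in onz(c,p,z)]).round(1)
print('nose T',P(T,(205,160),16,[(280,262),(298,382)],.0212).tolist())
print('nose S',P(S,(245,200),9,[(400,310),(345,362)],.0212).tolist())
```

```text
nose T [[-4.6, 85.6], [-32.8, 87.0]]
nose S [[-27.2, 89.9], [-0.8, 88.2]]
```

>>> servo_tool(deltas=[[-1,[0.03,0.5,0],[0,0,0]],[-1,[0,0.5,0],[0,0,0]],[-1,[0,0.5,0],[0,0,0]],[-1,[0,0.5,0],[0,0,0]],[-1,[0,0.5,0],[0,0,0]],[-1,[0,0.5,0],[0,0,0]],[-1,[0,0,0],[0,0,0]]])

```text
time_s: 8.0
position: [0.5684, 0.2166, 0.0445]
eef_rot: [0.703, 0.074, -0.703, 0.074]
wrist_force: [0.0, -0.1, -0.8]
opening: 0.0237
```

Run:
```python
from h import *
w=j2w(-16.9,175.2)
togo([*w,.0442],-77.8)
c=cam('scene'); save(c,'s6',(190,180,330,270),5.5)
```

```text
t 8.0 pos [0.5684 0.2166 0.0445] yaw -77.95 tilt xy [ 0.0004 -0.0004] F [ 0.  -0.1 -0.8] open 0.0237 q7 -1.24
shift cm (now axes) [ 0.03 -0.13  0.01] norm 0.14
rotvec [-0.003 -0.    -0.   ] shift after turn [ 0.03 -0.13  0.01]
```

View pics/s6.png

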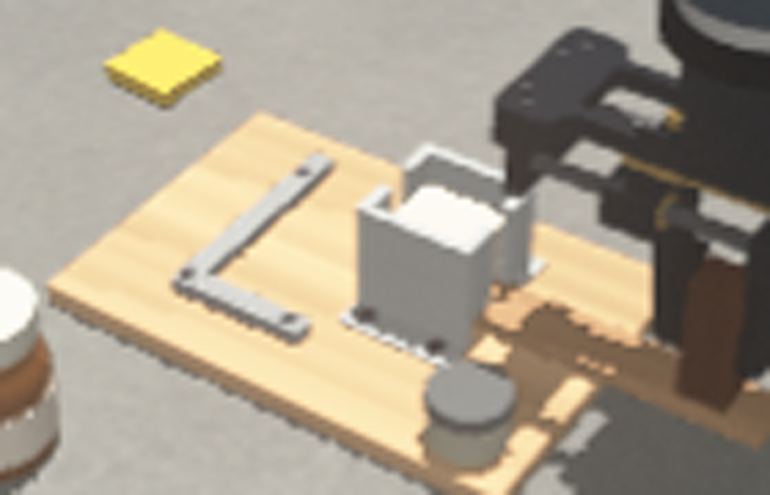

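The nose has entered the magazine's rear opening at crop (500,300), and the force is about zero. Continuing.

>>> servo_tool(deltas=[[-1,[0,0.5,0],[0,0,0]],[-1,[0,0.5,0],[0,0,0]],[-1,[0,0.5,0],[0,0,0]],[-1,[0,0.5,0],[0,0,0]],[-1,[0,0.5,0],[0,0,0]],[-1,[0,0.5,0],[0,0,0]],[-1,[0,0.5,0],[0,0,0]],[-1,[0,0.5,0],[0,0,0]],[-1,[0,0.4,0],[0,0,0]],[-1,[0,0,0],[0,0,0]]])

```text
time_s: 8.88
position: [0.5774, 0.1735, 0.0443]
eef_rot: [-0.703, -0.074, 0.703, -0.075]
wrist_force: [-0.5, 0.4, -1.4]
opening: 0.0235
```

Run:
```python
from h import *
w=j2w(-16.9,116)
togo([*w,.0442],-77.8)
c=cam('scene'); save(c,'s7',(190,180,330,270),5.5);np.save('scene7.npy',c,allow_pickle=True)
c=cam('top'); save(c,'t7',(200,140,290,205),8);np.save('top7.npy',c,allow_pickle=True)
```

```text
t 8.88 pos [0.5774 0.1735 0.0443] yaw -77.94 tilt xy [ 0.     -0.0008] F [-0.5  0.4 -1.4] open 0.0235 q7 -1.17
shift cm (now axes) [ 0.01  1.38 -0.03] norm 1.38
rotvec [-0.002  0.    -0.001] shift after turn [ 0.01  1.38 -0.03]
```

View pics/s7.png

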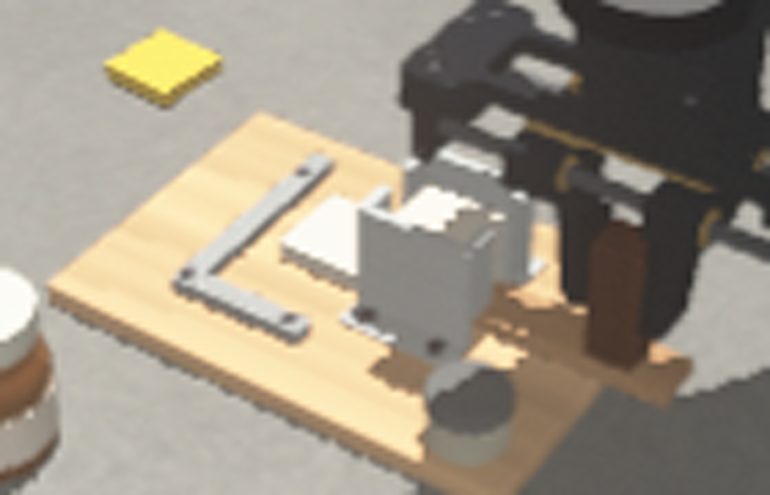

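View pics/t7.png

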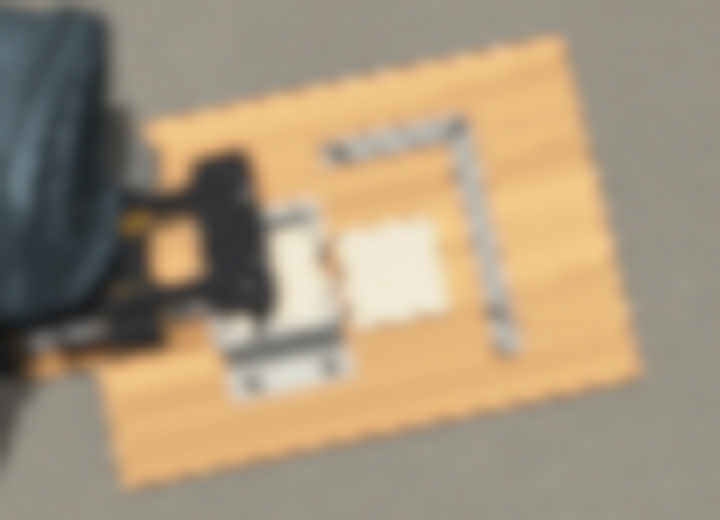

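The tile is out and square. In the top crop it is at (395,272), with about 8–10 mm left to leg 1.

>>> servo_tool(deltas=[[-1,[0,0.3,0],[0,0,0]],[-1,[0,0.3,0],[0,0,0]],[-1,[0,0.2,0],[0,0,0]],[-1,[0,0,0],[0,0,0]],[-1,[0,0,0],[0,0,0]]])

```text
time_s: 9.4
position: [0.579, 0.1668, 0.0444]
eef_rot: [0.703, 0.075, -0.703, 0.075]
wrist_force: [0.4, 0.1, -2.6]
opening: 0.0234
```

Run:
```python
from h import *
w=j2w(-16.9,116)
togo([*w,.0442],-77.8)
c=cam('scene'); save(c,'s8',(210,200,290,250),9);np.save('scene8.npy',c,allow_pickle=True)
c=cam('top'); save(c,'t8',(230,145,280,190),14);np.save('top8.npy',c,allow_pickle=True)
```

```text
t 9.4 pos [0.579  0.1668 0.0444] yaw -77.88 tilt xy [ 0.0002 -0.0003] F [ 0.4  0.1 -2.6] open 0.0234 q7 -1.15
shift cm (now axes) [ 0.02  0.69 -0.01] norm 0.69
rotvec [-0.001 -0.    -0.   ] shift after turn [ 0.02  0.69 -0.01]
```

View pics/s8.png

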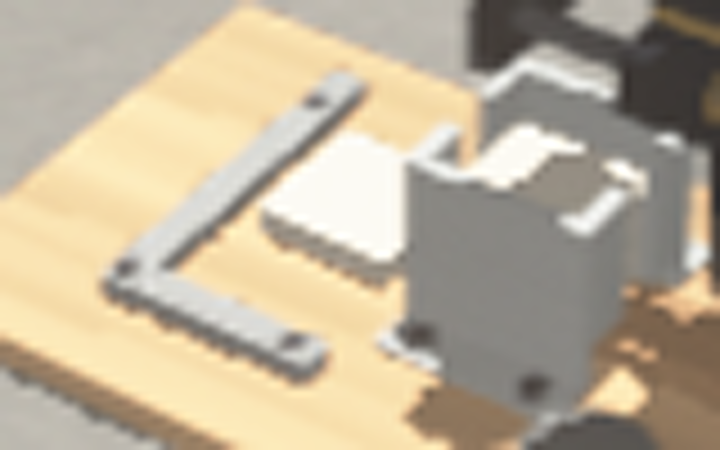

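View pics/t8.png

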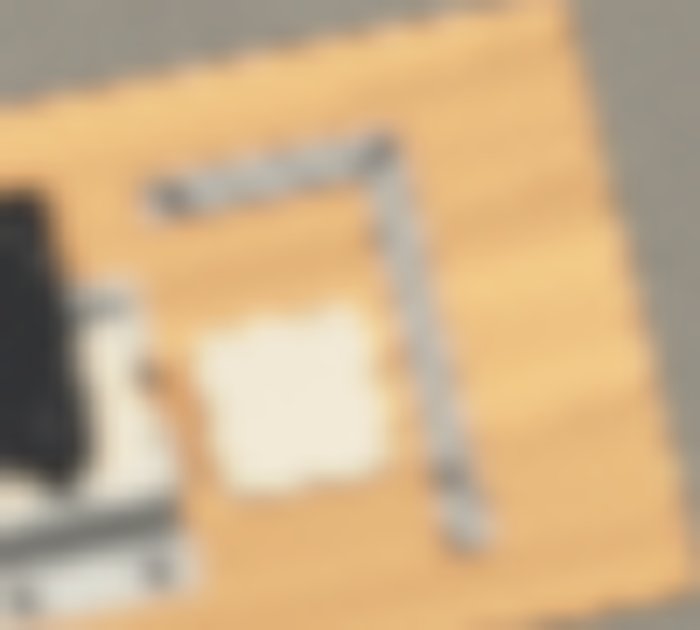

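>>> servo_tool(deltas=[[-1,[0,0.2,0],[0,0,0]],[-1,[0,0.2,0],[0,0,0]],[-1,[0,0.1,0],[0,0,0]],[-1,[0,0,0],[0,0,0]],[-1,[0,0,0],[0,0,0]]])

```text
time_s: 9.92
position: [0.58, 0.1619, 0.0444]
eef_rot: [0.703, 0.075, -0.703, 0.075]
wrist_force: [0.3, 0.1, -1.4]
opening: 0.0232
```

>>> servo_tool(deltas=[[-1,[0,0.1,0],[0,0,0]],[-1,[0,0,0],[0,0,0]],[-1,[0,0,0],[0,0,0]]])

```text
time_s: 10.17
position: [0.5802, 0.1612, 0.0444]
eef_rot: [0.703, 0.075, -0.703, 0.075]
wrist_force: [-0.3, -0.0, -1.9]
opening: 0.024
```

Run:
```python
from h import *
w=j2w(-16.9,116)
togo([*w,.0442],-77.8)
c=cam('scene'); save(c,'s9',(210,200,290,250),9);np.save('scene8.npy',c,allow_pickle=True)
c=cam('top'); save(c,'t9',(230,145,280,190),14);np.save('top8.npy',c,allow_pickle=True)
```

```text
t 10.17 pos [0.5802 0.1612 0.0444] yaw -77.87 tilt xy [ 0.0002 -0.0001] F [-0.3 -0.  -1.9] open 0.024 q7 -1.14
shift cm (now axes) [ 0.02  0.12 -0.01] norm 0.12
rotvec [-0.001 -0.    -0.   ] shift after turn [ 0.02  0.12 -0.01]
```

View pics/s9.png

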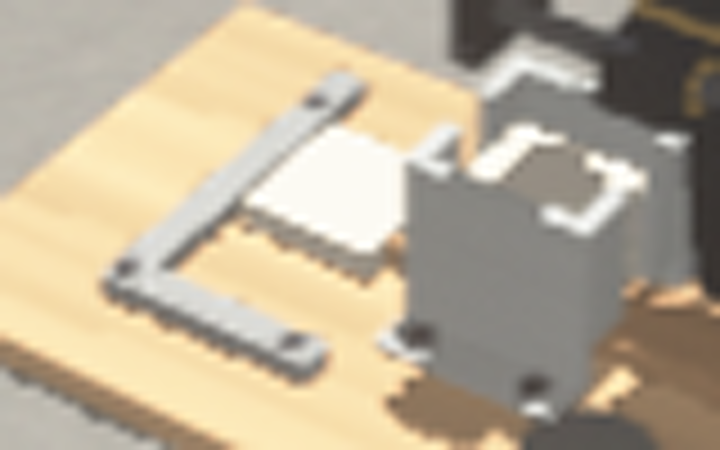

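View pics/t9.png

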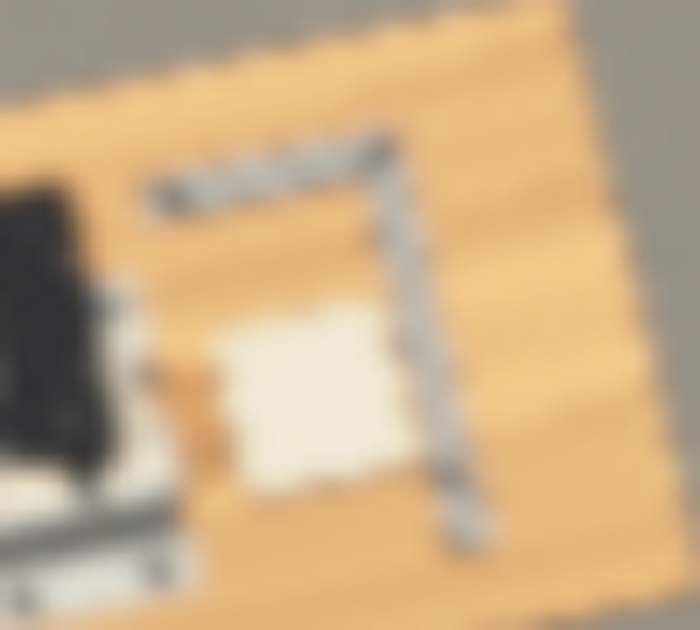

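>>> servo_tool(deltas=[[-1,[0,0.1,0],[0,0,0]],[-1,[0,0.1,0],[0,0,0]],[-1,[0,0,0],[0,0,0]],[-1,[0,0,0],[0,0,0]]])

```text
time_s: 10.6
position: [0.5806, 0.1592, 0.0443]
eef_rot: [0.703, 0.075, -0.703, 0.075]
wrist_force: [0.5, -0.1, -2.7]
opening: 0.0242
```

>>> servo_tool(deltas=[[-1,[0,0.1,0],[0,0,0]],[-1,[0,0,0],[0,0,0]],[-1,[0,0,0],[0,0,0]]])

```text
time_s: 10.85
position: [0.5808, 0.1582, 0.0443]
eef_rot: [0.703, 0.075, -0.703, 0.075]
wrist_force: [0.2, -0.3, -1.4]
opening: 0.024
```

Run:
```python
from h import *
w=j2w(-16.9,113)
togo([*w,.0442],-77.8)
c=cam('scene'); save(c,'s10',(210,200,290,250),9);np.save('scene8.npy',c,allow_pickle=True)
c=cam('top'); save(c,'t10',(230,145,280,190),14);np.save('top8.npy',c,allow_pickle=True)
```

```text
t 10.85 pos [0.5808 0.1582 0.0443] yaw -77.87 tilt xy [ 0.0001 -0.0001] F [ 0.2 -0.3 -1.4] open 0.024 q7 -1.14
shift cm (now axes) [ 0.01  0.12 -0.01] norm 0.12
rotvec [-0.001 -0.    -0.   ] shift after turn [ 0.01  0.12 -0.01]
```

View pics/s10.png

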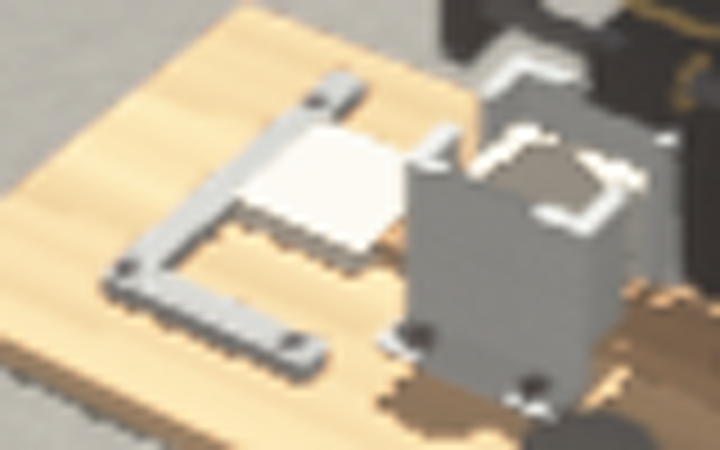

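View pics/t10.png

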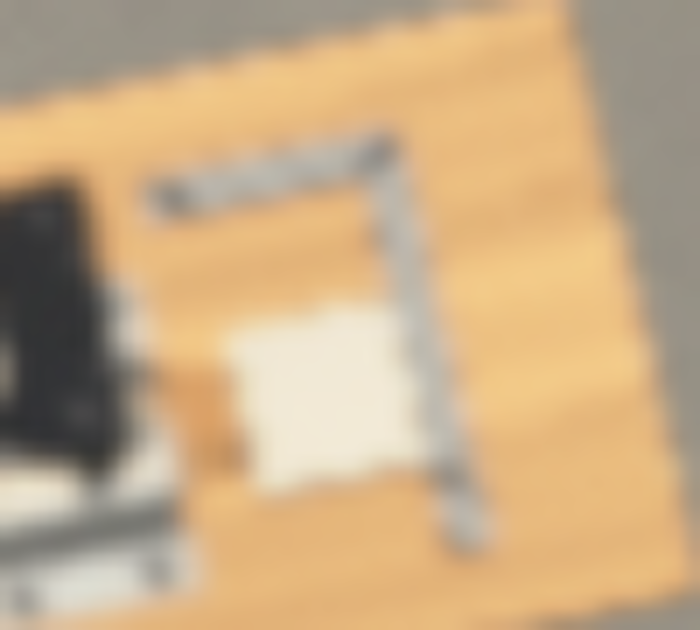

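It looks nearly or just touching leg 1. I probe in small steps for a force rise.

>>> servo_tool(deltas=[[-1,[0,0.08,0],[0,0,0]],[-1,[0,0,0],[0,0,0]],[-1,[0,0,0],[0,0,0]]])

```text
time_s: 11.2
position: [0.5809, 0.1579, 0.0443]
eef_rot: [-0.703, -0.075, 0.703, -0.075]
wrist_force: [-0.5, 1.2, -1.2]
opening: 0.0237
```

>>> servo_tool(deltas=[[-1,[0,0.08,0],[0,0,0]],[-1,[0,0,0],[0,0,0]],[-1,[0,0,0],[0,0,0]]])

```text
time_s: 11.45
position: [0.5809, 0.1578, 0.0444]
eef_rot: [-0.703, -0.075, 0.703, -0.074]
wrist_force: [-1.9, 3.8, -0.6]
opening: 0.0235
```

Contact with leg 1 is confirmed at 3.8 N. Drawing the stick straight back.

>>> servo_tool(deltas=[[-1,[0,-0.3,0],[0,0,0]],[-1,[0,-0.7,0],[0,0,0]],[-1,[0,-0.8,0],[0,0,0]],[-1,[0,-0.8,0],[0,0,0]],[-1,[0,-0.8,0],[0,0,0]],[-1,[0,-0.8,0],[0,0,0]],[-1,[0,-0.8,0],[0,0,0]],[-1,[0,-0.8,0],[0,0,0]],[-1,[0,-0.8,0],[0,0,0]],[-1,[0,-0.8,0],[0,0,0]],[-1,[0,-1.0,0],[0,0,0]],[-1,[0,-1.0,0],[0,0,0]],[-1,[0,0,0],[0,0,0]]])

```text
time_s: 12.53
position: [0.5606, 0.2522, 0.0442]
eef_rot: [-0.703, -0.077, 0.703, -0.075]
wrist_force: [-0.6, 0.3, -2.3]
opening: 0.0236
```

Run:
```python
from h import *
w=j2w(-16.9,205)
togo([*w,.0442],-77.8)
c=cam('scene'); save(c,'s11',(200,190,320,270),6.5);np.save('scene11.npy',c,allow_pickle=True)
c=cam('top'); save(c,'t11',(200,140,290,205),8);np.save('top11.npy',c,allow_pickle=True)
```

```text
t 12.53 pos [0.5606 0.2522 0.0442] yaw -77.67 tilt xy [-0.0005  0.0018] F [-0.6  0.3 -2.3] open 0.0236 q7 -1.29
shift cm (now axes) [-0.    0.53 -0.  ] norm 0.53
rotvec [0.002 0.    0.002] shift after turn [-0.    0.53 -0.01]
```

View pics/s11.png

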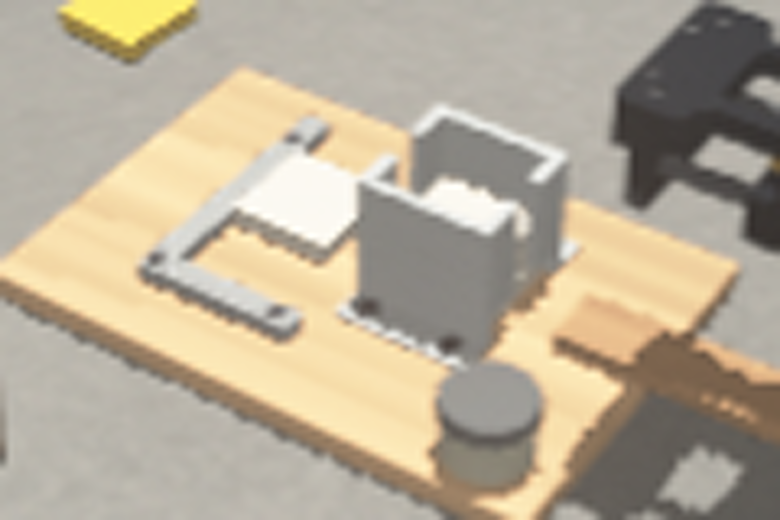

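View pics/t11.png

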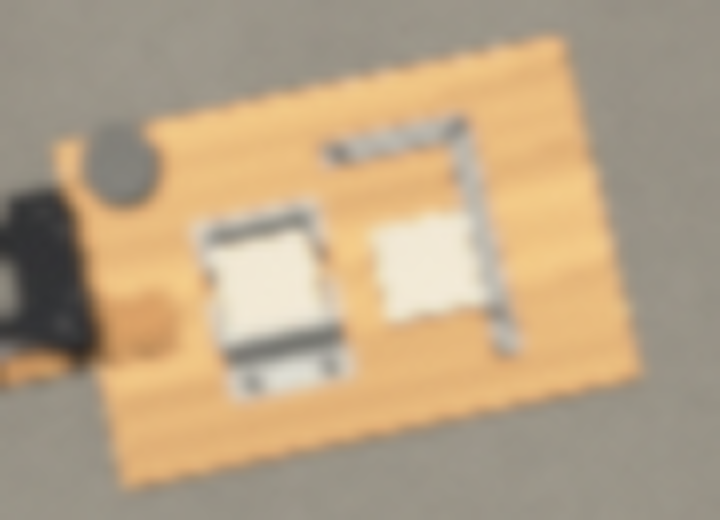

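Run:
```python
from h import *
T=np.load('top0.npy',allow_pickle=True).item();S=np.load('scene0.npy',allow_pickle=True).item()
def leg(c,band_axis,rng,win,z):
    sat=cv2.cvtColor(c['color'],cv2.COLOR_RGB2HSV)[...,1].astype(float); pts=[]
    for r in rng:
        lo,hi=win(r); u=np.arange(lo,hi)
        v=sat[r,lo:hi] if band_axis=='row' else sat[lo:hi,r]
        w=np.clip(np.percentile(v,80)-25-v,0,None)
        if w.sum()<20: continue
        m=(w*u).sum()/w.sum(); pts.append((m,r) if band_axis=='row' else (r,m))
    W=onz(c,np.array(pts),z)*1000
    J=np.array([w2j(p/1000) for p in W]); return J
J=leg(T,'row',range(160,181),lambda r:(int(200+(468+ (r*8-140*8-140)*40/200)/8)-4,int(200+(468+(r*8-140*8-140)*40/200)/8)+5),.018)
k=np.polyfit(J[:,0],J[:,1],1); print('T leg1',J[0],J[-1],'angle vs jig',np.degrees(np.arctan(k[0])),'res',np.std(J[:,1]-np.polyval(k,J[:,0])))
J=leg(T,'col',range(244,255),lambda r:(156-int((r-244)*.3)-0,163-int((r-244)*.3)),.018)
k=np.polyfit(J[:,1],J[:,0],1); print('T leg2',J[0],J[-1],'angle',-np.degrees(np.arctan(k[0])),'res',np.std(J[:,0]-np.polyval(k,J[:,1])))
# scene leg1: crop (186,192)->(318,78) /5.5+(190,195)
a=np.array([190+190/5.5,195+188/5.5]);b=np.array([190+318/5.5,195+80/5.5])
sl=(b-a)[1]/(b-a)[0]
J=leg(S,'col',range(228,246),lambda r:(int(a[1]+sl*(r-a[0]))-5,int(a[1]+sl*(r-a[0]))+6),.018)
k=np.polyfit(J[:,0],J[:,1],1); print('S leg1',J[0],J[-1],np.degrees(np.arctan(k[0])),np.std(J[:,1]-np.polyval(k,J[:,0])))
# board edges angle in T by sat edges
def ang(p,q): d=q-p; return np.degrees(np.arctan2(d[1],d[0]))
T=np.load('top11.npy',allow_pickle=True).item()
m=((T['color'].min(2)>185)).astype(np.uint8)
m[:,:244]=0;m[:,264:]=0;m[:163]=0;m[183:]=0
cs,_=cv2.findContours(m,cv2.RETR_EXTERNAL,cv2.CHAIN_APPROX_NONE);k=max(cs,key=cv2.contourArea)
w=onz(T,k.reshape(-1,2),.022)[:,:2]; r=cv2.minAreaRect((w*1000).astype(np.float32)); print('tile1',r, w2j(np.array(r[0])/1000))
```

```text
T leg1 [ 27.1129303  -53.65149878] [-49.75664863 -54.48813345] angle vs jig 0.5183006082942193 res 0.16610945436620786
T leg2 [45.04140782 -5.88554452] [ 44.82158676 -43.26869026] angle 0.0536208561905672 res 0.10704273576952715
S leg1 [ 33.99711484 -49.71523252] [-43.65154408 -53.02264976] 0.9916306832253927 0.6728394495853265
tile1 ((610.6575927734375, 20.355239868164062), (41.61200714111328, 44.75339889526367), 13.783662796020508) [-17.00222061 -26.85834093]
```

>>> servo_tool(deltas=[[-1,[-1,-0.5,0],[0,0,0]],[-1,[-2.5,0,0],[0,0,0]],[-1,[-2.5,0,0],[0,0,0]],[-1,[-2.0,0,0],[0,0,0]],[-1,[-0.6,0,0],[0,0,0]],[-1,[0,0,0],[-0.06,0,0]],[-1,[0,0,0],[-0.12,0,0]],[-1,[0,0,0],[-0.12,0,0]],[-1,[0,0,0],[-0.12,0,0]],[-1,[0,0,0],[-0.12,0,0]],[-1,[0,0,0],[-0.12,0,0]],[-1,[0,0,0],[-0.12,0,0]],[-1,[0,0,0],[-0.12,0,0]],[-1,[0,0,0],[-0.12,0,0]],[-1,[0,0,0],[-0.12,0,0]],[-1,[0,0,0],[-0.12,0,0]],[-1,[0,0,0],[-0.12,0,0]],[-1,[0,0,0],[-0.12,0,0]],[-1,[0,0,0],[-0.08,0,0]],[-1,[0,0,0],[0,0,0]]])

```text
time_s: 14.3
position: [0.5602, 0.2528, 0.1301]
eef_rot: [0.441, 0.553, -0.442, 0.552]
wrist_force: [-0.0, 0.3, -1.5]
opening: 0.0237
```

Run:
```python
from h import *
w=j2w(-170,-28); print(w)
togo([*w,.13],12.7)
T=np.load('top0.npy',allow_pickle=True).item()
print('pink nose,handle',onz(T,[(318.7,234.7),(287,252)],.008).round(3))
```

```text
[ 0.46135639 -0.01309286]
t 14.3 pos [0.5602 0.2528 0.1301] yaw 12.76 tilt xy [-0.0007 -0.0002] F [-0.   0.3 -1.5] open 0.0237 q7 -0.06
shift cm (now axes) [ 2.000e-02 -1.551e+01  2.375e+01] norm 28.36
rotvec [0.001 0.    0.001] shift after turn [ 1.000e-02 -1.548e+01  2.377e+01]
pink nose,handle [[ 0.388 -0.214  0.008]
 [ 0.326 -0.101  0.008]]
```

>>> servo_tool(deltas=[[-1,[0,-0.75,1.15],[0,0,0]],[-1,[0,-1.64,2.5],[0,0,0]],[-1,[0,-1.64,2.5],[0,0,0]],[-1,[0,-1.64,2.5],[0,0,0]],[-1,[0,-1.64,2.5],[0,0,0]],[-1,[0,-1.64,2.5],[0,0,0]],[-1,[0,-1.64,2.5],[0,0,0]],[-1,[0,-1.64,2.5],[0,0,0]],[-1,[0,-1.64,2.5],[0,0,0]],[-1,[0,-1.64,2.6],[0,0,0]],[-1,[2.5,0,0],[0,0,0]],[-1,[2.5,0,0],[0,0,0]],[-1,[1.6,0,0],[0,0,0]],[-1,[0,0,0],[0,0,0]],[-1,[0,0,0],[0,0,0]]])

```text
time_s: 15.55
position: [0.4604, -0.0126, 0.064]
eef_rot: [0.442, 0.552, -0.443, 0.551]
wrist_force: [0.3, -0.3, -0.8]
opening: 0.0239
```

Run:
```python
from h import *
w=j2w(-170,-28); print(w)
togo([*w,.064],12.7)
c=cam('scene'); save(c,'s12',(180,150,320,270),5);np.save('scene12.npy',c,allow_pickle=True)
c=cam('top'); save(c,'t12',(220,140,290,205),10);np.save('top12.npy',c,allow_pickle=True)
```

```text
[ 0.46135639 -0.01309286]
t 15.55 pos [ 0.4604 -0.0126  0.064 ] yaw 12.52 tilt xy [-0.0018 -0.0005] F [ 0.3 -0.3 -0.8] open 0.0239 q7 0.44
shift cm (now axes) [0.   0.08 0.07] norm 0.11
rotvec [-0.003  0.     0.002] shift after turn [0.   0.08 0.07]
```

View pics/s12.png

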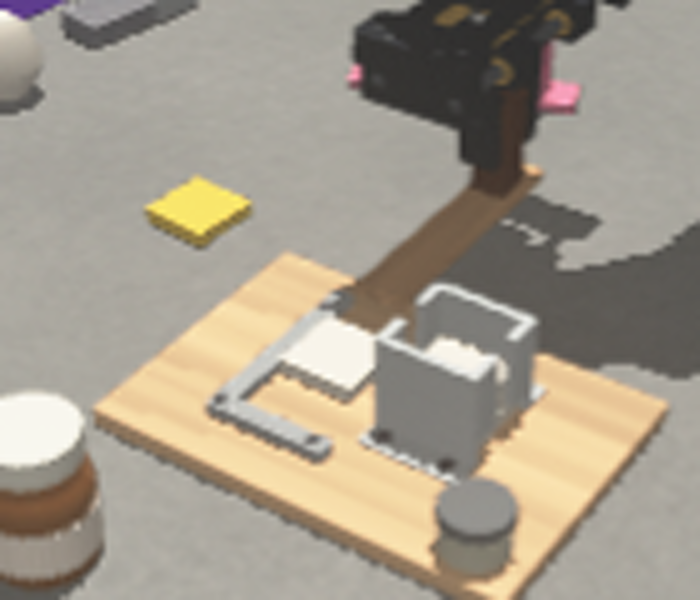

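View pics/t12.png

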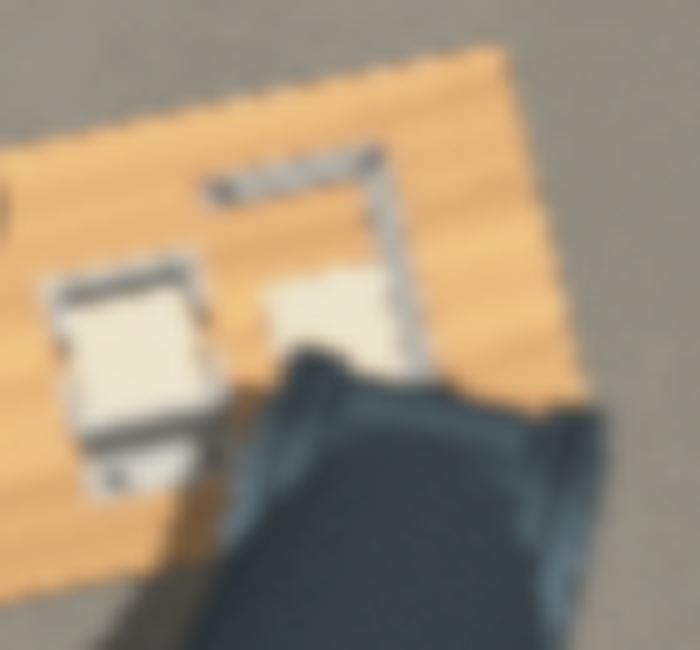

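>>> servo_tool(deltas=[[-1,[0,0,0.17],[-0.003,0,0]],[-1,[0.8,0,0],[0,0,0]],[-1,[0.7,0,0],[0,0,0]],[-1,[0.35,0,0],[0,0,0]],[-1,[0.12,0,0],[0,0,0]],[-1,[0,0,0],[0,0,0]],[-1,[0,0,0],[0,0,0]]])

```text
time_s: 16.23
position: [0.4614, -0.0139, 0.0445]
eef_rot: [0.441, 0.553, -0.441, 0.553]
wrist_force: [-0.2, -0.1, -1.2]
opening: 0.0239
```

Run:
```python
from h import *
w=j2w(-157,-29); print(w,w2j(robot.get_state()['position']))
togo([*w,.0442],12.7)
c=cam('scene'); save(c,'s13',(215,190,295,245),9);np.save('scene13.npy',c,allow_pickle=True)
```

```text
[ 0.47427412 -0.01132305] [-170.14466514  -28.75617655]
t 16.23 pos [ 0.4614 -0.0139  0.0445] yaw 12.83 tilt xy [-0.0003 -0.0001] F [-0.2 -0.1 -1.2] open 0.0239 q7 0.47
shift cm (now axes) [0.03 1.31 0.04] norm 1.32
rotvec [0.002 0.    0.   ] shift after turn [0.03 1.31 0.04]
```

View pics/s13.png

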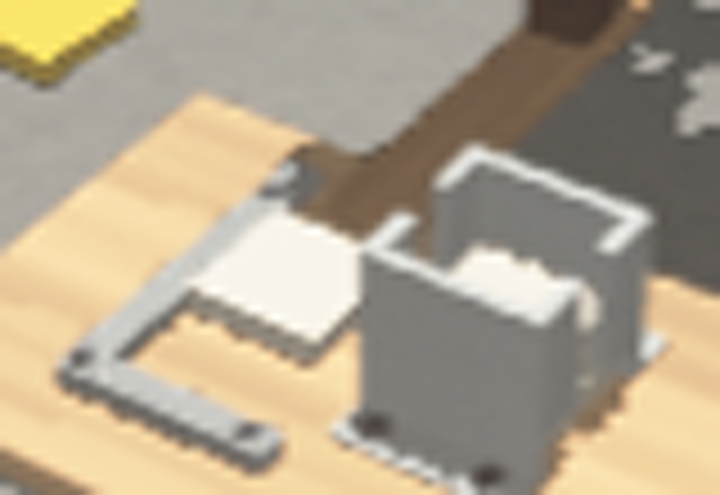

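The blade is behind the tile (crop (330,205)) and clear of the fence end. Pushing toward leg 2.

>>> servo_tool(deltas=[[-1,[0.02,0.4,0],[0.002,0,0]],[-1,[0,0.4,0],[0,0,0]],[-1,[0,0.4,0],[0,0,0]],[-1,[0,0.4,0.01],[0,0,0]],[-1,[0,0.4,0.01],[0,0,0]],[-1,[0,0.4,0.01],[0,0,0]],[-1,[0,0.4,0.01],[0,0,0]],[-1,[0,0.4,0.01],[0,0,0]],[-1,[0,0.4,0.01],[0,0,0]],[-1,[0,0,0],[0,0,0]],[-1,[0,0,0],[0,0,0]]])

```text
time_s: 17.2
position: [0.497, -0.0064, 0.0444]
eef_rot: [0.442, 0.552, -0.441, 0.552]
wrist_force: [0.5, 1.1, -1.0]
opening: 0.0241
```

Run:
```python
from h import *
w=j2w(-125,-29); print(w,w2j(robot.get_state()['position']))
togo([*w,.0442],12.7)
c=cam('scene'); save(c,'s14',(215,190,295,245),9);np.save('scene14.npy',c,allow_pickle=True)
c=cam('top'); save(c,'t14',(230,145,280,190),14)
```

```text
[ 0.50555143 -0.00456066] [-133.79654548  -29.01559693]
t 17.2 pos [ 0.497  -0.0064  0.0444] yaw 12.73 tilt xy [ 0.0003 -0.0001] F [ 0.5  1.1 -1. ] open 0.0241 q7 0.45
shift cm (now axes) [0.02 0.88 0.01] norm 0.88
rotvec [ 0.001  0.    -0.   ] shift after turn [0.02 0.88 0.01]
```

View pics/s14.png

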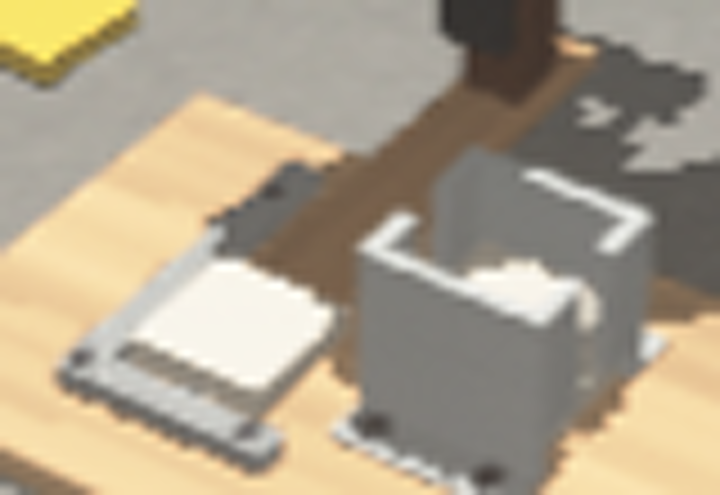

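View pics/t14.png

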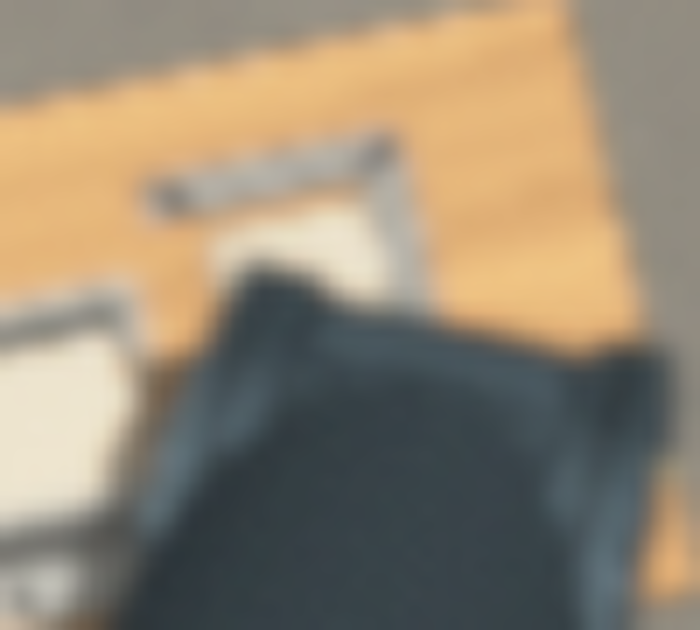

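The tile is still along leg 1 with a gap of about 8 mm to leg 2. Slow pushes next.

>>> servo_tool(deltas=[[-1,[0,0.2,0.01],[0,0,0]],[-1,[0,0.2,0.01],[0,0,0]],[-1,[0,0.1,0],[0,0,0]],[-1,[0,0,0],[0,0,0]],[-1,[0,0,0],[0,0,0]]])

```text
time_s: 17.72
position: [0.5017, -0.0056, 0.0444]
eef_rot: [0.442, 0.552, -0.441, 0.552]
wrist_force: [-0.3, 0.2, -0.2]
opening: 0.0234
```

>>> servo_tool(deltas=[[-1,[0,0.1,0],[0,0,0]],[-1,[0,0,0],[0,0,0]],[-1,[0,0,0],[0,0,0]]])

```text
time_s: 17.97
position: [0.5026, -0.0053, 0.0444]
eef_rot: [0.442, 0.552, -0.441, 0.552]
wrist_force: [0.4, 0.7, -1.2]
opening: 0.0234
```

>>> servo_tool(deltas=[[-1,[0,0.1,0],[0,0,0]],[-1,[0,0,0],[0,0,0]],[-1,[0,0,0],[0,0,0]]])

```text
time_s: 18.22
position: [0.5036, -0.0051, 0.0444]
eef_rot: [0.442, 0.552, -0.441, 0.552]
wrist_force: [0.3, 0.4, -1.7]
opening: 0.0235
```

Run:
```python
from h import *
w=j2w(-125,-29); print(w,w2j(robot.get_state()['position']))
togo([*w,.0442],12.7)
c=cam('scene'); save(c,'s15',(215,205,265,245),14);np.save('scene14.npy',c,allow_pickle=True)
```

```text
[ 0.50555143 -0.00456066] [-126.9808337   -29.10659874]
t 18.22 pos [ 0.5036 -0.0051  0.0444] yaw 12.72 tilt xy [0.0001 0.    ] F [ 0.3  0.4 -1.7] open 0.0235 q7 0.44
shift cm (now axes) [ 0.02  0.2  -0.01] norm 0.2
rotvec [ 0.  0. -0.] shift after turn [ 0.02  0.2  -0.01]
```

View pics/s15.png

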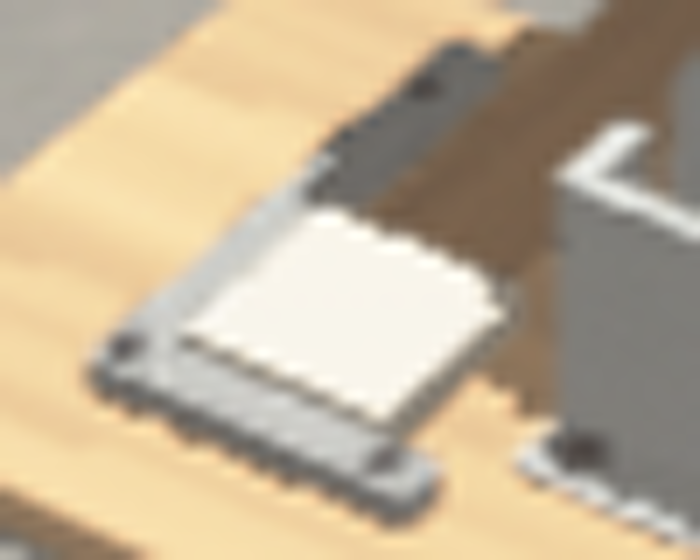

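Almost closed; I probe until the force rises.

>>> servo_tool(deltas=[[-1,[0,0.1,0.01],[0,0,0]],[-1,[0,0,0],[0,0,0]],[-1,[0,0,0],[0,0,0]]])

```text
time_s: 18.52
position: [0.5046, -0.005, 0.0444]
eef_rot: [0.442, 0.552, -0.441, 0.552]
wrist_force: [0.5, -0.1, -1.4]
opening: 0.0236
```

>>> servo_tool(deltas=[[-1,[0,0.1,0.01],[0,0,0]],[-1,[0,0,0],[0,0,0]],[-1,[0,0,0],[0,0,0]]])

```text
time_s: 18.77
position: [0.5053, -0.0049, 0.0444]
eef_rot: [0.441, 0.552, -0.442, 0.552]
wrist_force: [-1.2, -0.5, -1.6]
opening: 0.0235
```

>>> servo_tool(deltas=[[-1,[0,0.1,0.01],[0,0,0]],[-1,[0,0,0],[0,0,0]],[-1,[0,0,0],[0,0,0]]])

```text
time_s: 19.02
position: [0.5054, -0.005, 0.0441]
eef_rot: [0.441, 0.553, -0.442, 0.552]
wrist_force: [-4.0, -0.8, -0.5]
opening: 0.0239
```

Contact with leg 2 (−4 N). I draw back a little to look.

>>> servo_tool(deltas=[[-1,[0,-0.3,0],[0,0,0]],[-1,[0,-1,0],[0,0,0]],[-1,[0,-1,0],[0,0,0]],[-1,[0,-1,0],[0,0,0]],[-1,[0,0,0],[0,0,0]]])

```text
time_s: 19.43
position: [0.4714, -0.0127, 0.0443]
eef_rot: [0.441, 0.553, -0.442, 0.551]
wrist_force: [-0.3, -0.3, -0.7]
opening: 0.0238
```

Run:
```python
from h import *
print(w2j(robot.get_state()['position']))
c=cam('scene'); save(c,'s16',(215,205,265,245),14);np.save('scene16.npy',c,allow_pickle=True)
c=cam('top'); save(c,'t16',(230,145,280,190),14);np.save('top16.npy',c,allow_pickle=True)
```

```text
[-160.08050097  -29.78824766]
```

View pics/s16.png

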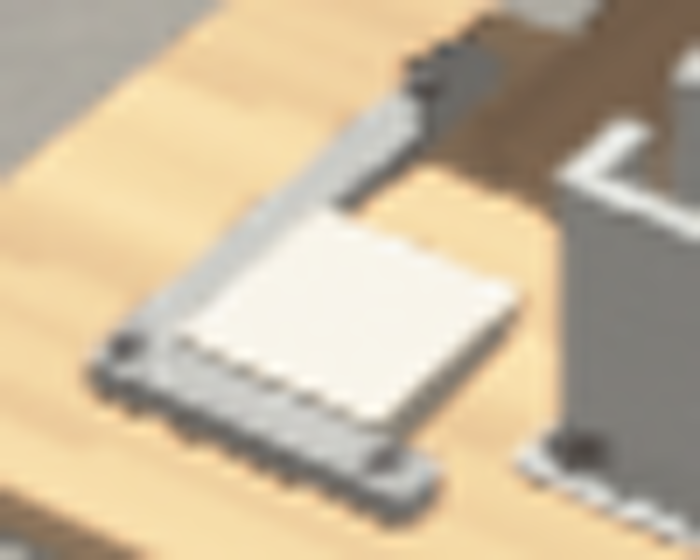

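View pics/t16.png

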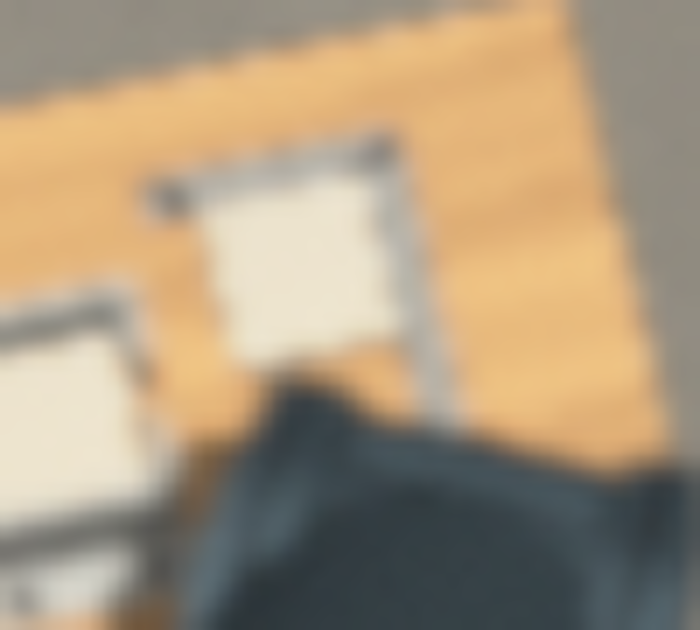

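Run:
```python
from h import *
T=np.load('top16.npy',allow_pickle=True).item();S=np.load('scene16.npy',allow_pickle=True).item()
def P(c,roi,s,pts,z):
    p=(np.array(pts,float)+.5)/s-.5+np.array(roi[:2]); return np.array([w2j(q) for q in onz(c,p,z)]).round(1)
q=P(T,(230,145),14,[(197,207),(372,177),(408,335),(233,368)],.022);print('tile T',q.tolist(),q.mean(0))
q=P(S,(215,205),14,[(175,338),(320,207),(522,300),(380,425)],.022);print('tile S',q.tolist(),q.mean(0))
# fence outer corner + ends
print('fence outer T',P(T,(230,145),14,[(398,132),(150,190)],.02).tolist())
print('fence outer S leg1 pts',P(S,(215,205),14,[(130,320),(395,92)],.02).tolist())
print('fence outer S leg2 pts',P(S,(215,205),14,[(95,360),(380,505)],.02).tolist())
for c,n in ((T,'T'),(S,'S')):
    m=(c['color'].min(2)>175).astype(np.uint8)
    x0,y0,x1,y1=(243,154,262,174) if n=='T' else (225,217,255,237)
    k=np.zeros_like(m);k[y0:y1,x0:x1]=m[y0:y1,x0:x1]
    cs,_=cv2.findContours(k,cv2.RETR_EXTERNAL,cv2.CHAIN_APPROX_NONE);q=max(cs,key=cv2.contourArea).reshape(-1,2)
    J=np.array([w2j(v) for v in onz(c,q,.022)]).astype(np.float32); print(n,cv2.minAreaRect(J))
```

```text
tile T [[39.5, -3.5], [37.7, -49.7], [-5.8, -50.0], [-4.8, -3.9]] [ 16.65  -26.775]
tile S [[41.8, -46.5], [-2.5, -47.5], [-1.2, -1.8], [40.4, -2.8]] [ 19.625 -24.65 ]
fence outer T [[48.8, -59.0], [47.2, 7.6]]
fence outer S leg1 pts [[40.5, -57.7], [-40.6, -58.1]]
fence outer S leg2 pts [[52.6, -56.0], [55.3, 7.9]]
T ((19.20267105102539, -27.07109832763672), (45.68254852294922, 44.09922790527344), 1.5709396600723267)
S ((19.34064483642578, -30.608591079711914), (67.92576599121094, 55.74443435668945), 2.0637176036834717)
```

All checks agree within about 1 mm: the top view gives the tile at (16.7,−26.8) against an expected (17,−25.8), and the scene view gives (19.6,−24.7) against (19.9,−23.9). Now lifting away and carrying the stick back to its free spot.

>>> servo_tool(deltas=[[-1,[-1,0,0],[0,0,0]],[-1,[-2.5,0,0],[0,0,0]],[-1,[-2.5,0,0],[0,0,0]],[-1,[-2.0,0,0],[0,0,0]],[-1,[-0.8,0,0],[0,0,0]],[-1,[0,0,0],[0,0,0]]])

```text
time_s: 20.03
position: [0.4762, -0.0117, 0.1345]
eef_rot: [0.443, 0.551, -0.44, 0.554]
wrist_force: [-0.5, 0.7, -0.7]
opening: 0.0236
```

Run:
```python
from h import *
togo([.445,.357,.131],17.2)
```

```text
t 20.03 pos [ 0.4762 -0.0117  0.1345] yaw 12.74 tilt xy [0.0046 0.0007] F [-0.5  0.7 -0.7] open 0.0236 q7 0.38
shift cm (now axes) [  0.36   5.09 -36.65] norm 37.01
rotvec [-0.078  0.001 -0.005] shift after turn [  0.35   7.92 -36.15]
```

>>> servo_tool(deltas=[[-1,[0,0.2,-1.2],[0,0,0]],[-1,[0,0.36,-2.6],[0,0,0]],[-1,[0,0.36,-2.6],[0,0,0]],[-1,[0,0.36,-2.6],[0,0,0]],[-1,[0,0.36,-2.6],[0,0,0]],[-1,[0,0.36,-2.6],[0,0,0]],[-1,[0,0.36,-2.6],[0,0,0]],[-1,[0,0.36,-2.6],[0,0,0]],[-1,[0,0.36,-2.6],[0,0,0]],[-1,[0,0.36,-2.6],[0,0,0]],[-1,[0,0.36,-2.6],[0,0,0]],[-1,[0,0.36,-2.6],[0,0,0]],[-1,[0,0.36,-2.6],[0,0,0]],[-1,[0,0.36,-2.6],[0,0,0]],[-1,[0,0.2,-1.6],[0,0,0]],[-1,[0,0,0],[-0.039,0,0]],[-1,[0,0,0],[-0.039,0,0]],[-1,[0,0,0],[0,0,0]],[-1,[0,0,0],[0,0,0]]])

```text
time_s: 21.62
position: [0.4432, 0.3554, 0.1317]
eef_rot: [0.42, 0.569, -0.421, 0.569]
wrist_force: [0.1, -0.3, -1.5]
opening: 0.0234
```

Run:
```python
from h import *
togo([.445,.357,.032],17.2)
c=cam('scene'); save(c,'s17',(200,130,456,310),3)
c=cam('top'); save(c,'t17',(230,145,280,190),14)
```

```text
t 21.62 pos [0.4432 0.3554 0.1317] yaw 17.09 tilt xy [-0.0009 -0.001 ] F [ 0.1 -0.3 -1.5] open 0.0234 q7 -0.26
shift cm (now axes) [ 9.97  0.23 -0.1 ] norm 9.97
rotvec [-0.002  0.001  0.001] shift after turn [ 9.97  0.22 -0.1 ]
```

View pics/s17.png

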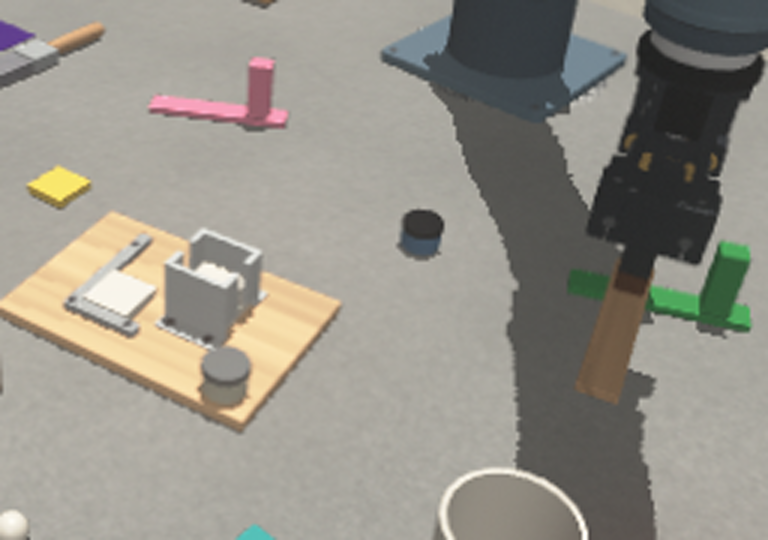

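View pics/t17.png

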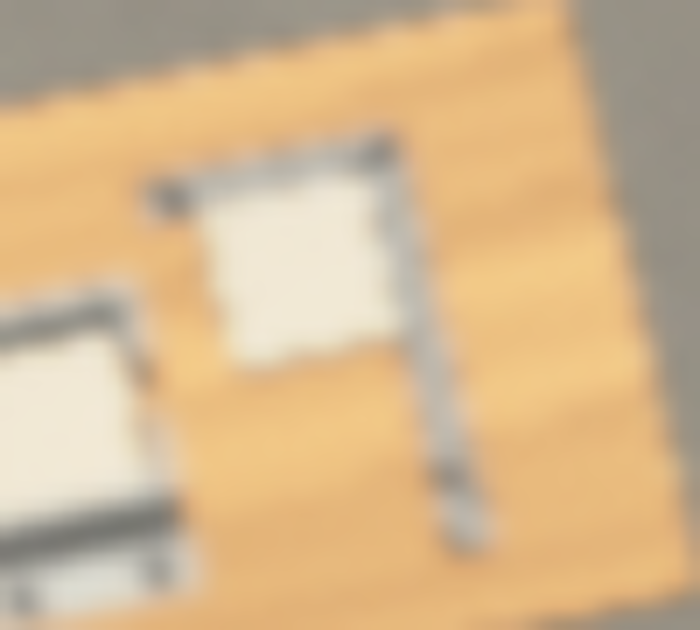

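The tile sits flush in the corner (top crop (300,270)) with no visible gaps. I set the stick down.

>>> servo_tool(deltas=[[-1,[1,0.6,-0.1],[0,0,0]],[-1,[2,0.2,0],[0,0,0]],[-1,[2,0,0],[0,0,0]],[-1,[2,0,0],[0,0,0]],[-1,[1.5,0,0],[0,0,0]],[-1,[0.8,0,0],[0,0,0]],[-1,[0.5,0,0],[0,0,0]],[-1,[0.15,0,0],[0,0,0]],[-1,[0,0,0],[0,0,0]],[-1,[0,0,0],[0,0,0]]])

```text
time_s: 22.55
position: [0.4513, 0.3599, 0.0336]
eef_rot: [0.42, 0.569, -0.419, 0.569]
wrist_force: [-0.1, 0.5, -0.4]
opening: 0.0239
```

Run:
```python
from h import *
togo([.451,.358,.0313],17.2)
```

```text
t 22.55 pos [0.4513 0.3599 0.0336] yaw 17.18 tilt xy [0.0011 0.0009] F [-0.1  0.5 -0.4] open 0.0239 q7 -0.21
shift cm (now axes) [ 0.23 -0.08  0.17] norm 0.3
rotvec [-0.    -0.001 -0.001] shift after turn [ 0.23 -0.08  0.17]
```

>>> servo_tool(deltas=[[-1,[0.12,0,0],[0,0,0]],[-1,[0.08,0,0],[0,0,0]],[-1,[0,0,0],[0,0,0]],[-1,[0,0,0],[0,0,0]]])

```text
time_s: 22.88
position: [0.4509, 0.3598, 0.0313]
eef_rot: [0.42, 0.569, -0.419, 0.569]
wrist_force: [0.2, 0.7, 0.2]
opening: 0.0238
```

>>> servo_tool(deltas=[[-0.2,[0,0,0],[0,0,0]],[-0.2,[0,0,0],[0,0,0]],[-0.2,[0,0,0],[0,0,0]],[1,[0,0,0],[0,0,0]],[1,[0,0,0],[0,0,0]],[1,[0,0,0],[0,0,0]],[1,[0,0,0],[0,0,0]],[1,[0,0,0],[0,0,0]],[1,[0,0,0],[0,0,0]],[1,[0,0,0],[0,0,0]],[1,[0,0,0],[0,0,0]],[1,[0,0,0],[0,0,0]]])

```text
time_s: 23.88
position: [0.4507, 0.3595, 0.0309]
eef_rot: [0.42, 0.569, -0.42, 0.569]
wrist_force: [-0.0, -0.5, 0.1]
opening: 0.0882
```

Run:
```python
from h import *
togo([.451,.358,.15],17.2)
```

```text
t 23.88 pos [0.4507 0.3595 0.0309] yaw 17.19 tilt xy [0. 0.] F [-0.  -0.5  0.1] open 0.0882 q7 -0.21
shift cm (now axes) [-1.191e+01 -1.000e-02  1.500e-01] norm 11.91
rotvec [-0. -0. -0.] shift after turn [-1.191e+01 -1.000e-02  1.500e-01]
```

>>> servo_tool(deltas=[[1,[-1,0,0],[0,0,0]],[1,[-2,0,0],[0,0,0]],[1,[-2.5,0,0],[0,0,0]],[1,[-2.5,0,0],[0,0,0]],[1,[-2.5,0,0],[0,0,0]],[1,[-2.5,0,0],[0,0,0]],[1,[-1,0,0],[0,0,0]],[1,[0,0,0],[0,0,0]],[1,[0,0,0],[0,0,0]]])

```text
time_s: 24.63
position: [0.4505, 0.3595, 0.1708]
eef_rot: [0.42, 0.569, -0.419, 0.569]
wrist_force: [-0.4, -0.1, -0.1]
opening: 0.0881
```

Run:
```python
from h import *
togo([.451,.358,.15],17.2)
c=cam('scene'); save(c,'s18',(200,130,456,310),3)
c=cam('top'); save(c,'t18',s=1.5)
```

```text
t 24.63 pos [0.4505 0.3595 0.1708] yaw 17.2 tilt xy [0.0001 0.0004] F [-0.4 -0.1 -0.1] open 0.0881 q7 -0.27
shift cm (now axes) [2.08 0.   0.16] norm 2.09
rotvec [-0. -0. -0.] shift after turn [2.08 0.   0.16]
```

View pics/s18.png

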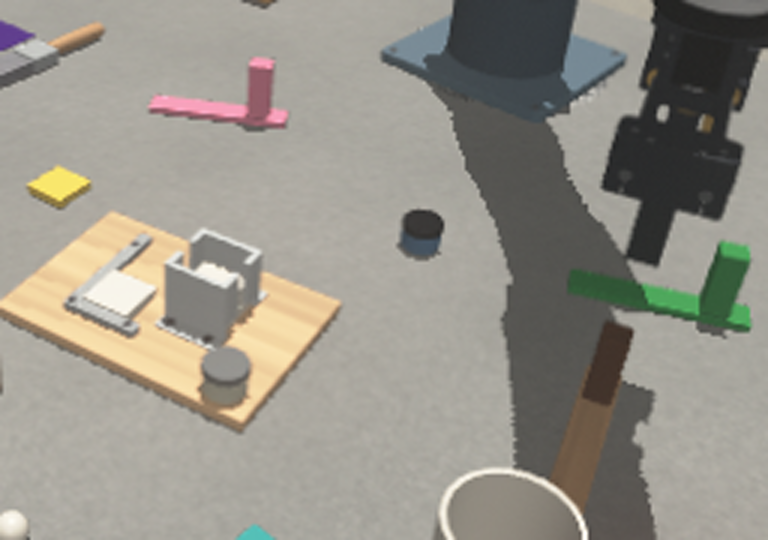

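View pics/t18.png

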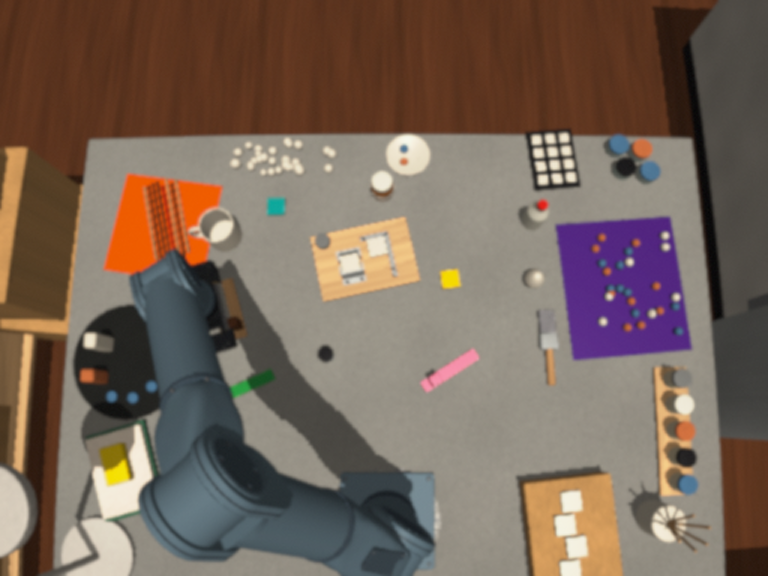

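The stick stands upright and released off the board (scene crop (608,365)). The tile is in the corner, three tiles are in the magazine, and no bystander has moved. Handing in.

```bash
python3 -c "
from h import *
print(robot.finish_job())"
```

```text
the job is handed in; nothing more can be done
None
```

I pushed the bottom tile out with the wooden stick until it touched leg 1 of the corner stop. Then I drew the stick back so the other three dropped, and nudged the tile along leg 1 until it touched leg 2. I stood the stick upright on the table at its old spot, off the board, and handed in at about 25 s.

**Tile in the corner:** the wrist force rose on contact with each leg, 3.8 N at leg 1 and 4.0 N at leg 2. In the last pictures it sits flush against both. Each camera puts it about 1 mm or less from fully home, relative to the fence as that camera sees it. The two cameras disagree by about 2–4 mm in absolute position, which is roughly the calibration error, so I relied on measurements within one picture and on contact forces.

**Tiles in the magazine:** the other three show as dropped in the pictures, but I did not measure their heights.

**Stick and bystanders:** the stick stands released and upright. By eye, no bystander in view has moved, and the gripper and arm never came near the tiles.

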